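# Pry open a control-unit case, sort its mounting ears, shut it

## Task

Use the pry tool from the rubber mat to lever open the control unit's hinged cover by putting the blade into the notch, and swing the cover wide open, past upright. Then take out all the mounting ears packed inside and sort them: left-hand ears into the round steel dish, right-hand ears into the square tray (lug up, with the foot end pointing away from you, the foot turns left on a left-hand ear and right on a right-hand ear). Finish with the emptied case's cover pushed fully shut again, the pry tool lying back on its mat, and the spool, the bottle and the meter undisturbed.

Things in the scene. Friction and masses are not known exactly. Their poses are not given: they have to be found in the camera images.
- case: beige control-unit case, fixed to the bench, an open box 240 (x) x 170 (y) x 50 mm high under a hinged cover; walls 5 mm, floor 6 mm thick; origin at the centre of its underside, z up. The cover's hinge runs along the case's x axis at its -y wall; the +y wall has the pry notch. Inside lie two to four mounting ears
- cover (a joint): angle of the case's cover, rad: 0 shut, grows as it opens about the case's +x axis, stop at 2.3. A flat 240 x 173 x 7 mm plate, no handle, underside 50 mm above the bench when shut, overhanging the +y wall by 3 mm. Stiff hinge: it stays at any angle where it is left; lifting its free edge takes about 3 N, pushing it down 1 to 2 N; nothing latches
- cover_edge (a point): middle of the cover's free edge, on its underside
- hinge (a point): middle of the cover's hinge line, 50 mm above the bench, 170 mm from the outer face of the notched wall; its axes are those of the case
- notch (a point): centre of the pry notch, on the outer face of the case's +y wall: an opening 70 mm wide and 11 mm high, from 39 mm above the bench up to the cover's underside at 50 mm; this point is 44.5 mm above the bench. The blade enters along the case's -y direction
- pry_tool: pry tool: wooden handle 100 (x) x 20 (y) x 28 mm (z), thin steel blade 16 mm wide, 2.5 mm thick, 60 mm long out of the middle of its +x end; origin under the handle's centre, x towards the blade. 90 g. Starts on its mat, 28 mm side upright, blade level 14 mm above the handle's underside; grip across the 20 mm
- pry_tip (a point): middle of the blade's end, 110 mm along x from the tool's origin and 14 mm above it
- tool_mat: black rubber mat, 160 (x) x 170 (y) x 4 mm, fixed; origin at the centre of its underside. Place of the pry tool
- dish: round steel parts dish, fixed, 160 mm outside diameter, 28 mm high, wall 4 mm and floor 4 mm; origin at the centre of its underside. For left-hand ears
- tray: square grey tray, fixed, 158 x 158 mm outside, 28 mm high, wall 4 mm and floor 4 mm; origin at the centre of its underside. For right-hand ears
- spool: bystander, not part of the job; white spool with a copper-coloured core, 60 mm across, 40 mm high, loose
- bottle: bystander, not part of the job; white bottle, 56 mm across, 130 mm high, loose, standing
- meter: bystander, not part of the job; yellow hand-held meter, 160 x 80 x 36 mm, loose, lying flat
- ear_left_1: left-hand ear, bare cast aluminium, 60 g: flat bar 70 (x) x 24 x 5 mm, origin under its centre; foot 24 x 20 x 5 mm on the bar's +y side at its +x end (to y = +32 mm); upright lug across the middle, 10 mm thick (x), 24 wide (y), top at z = 35 mm: grip it across the 10 mm. Starts bar down on the case's floor. From above, foot end pointing away from you, the foot turns left. May be absent
- ear_left_2: left-hand ear, bare cast aluminium, 60 g: flat bar 70 (x) x 24 x 5 mm, origin under its centre; foot 24 x 20 x 5 mm on the bar's +y side at its +x end (to y = +32 mm); upright lug across the middle, 10 mm thick (x), 24 wide (y), top at z = 35 mm: grip it across the 10 mm. Starts bar down on the case's floor. From above, foot end pointing away from you, the foot turns left. May be absent
- ear_right_1: right-hand ear, bare cast aluminium, 60 g: flat bar 70 (x) x 24 x 5 mm, origin under its centre; foot 24 x 20 x 5 mm on the bar's -y side at its +x end (to y = -32 mm); upright lug across the middle, 10 mm thick (x), 24 wide (y), top at z = 35 mm: grip it across the 10 mm. Starts bar down on the case's floor. From above, foot end pointing away from you, the foot turns right. May be absent
- ear_right_2: right-hand ear, bare cast aluminium, 60 g: flat bar 70 (x) x 24 x 5 mm, origin under its centre; foot 24 x 20 x 5 mm on the bar's -y side at its +x end (to y = -32 mm); upright lug across the middle, 10 mm thick (x), 24 wide (y), top at z = 35 mm: grip it across the 10 mm. Starts bar down on the case's floor. From above, foot end pointing away from you, the foot turns right. May be absent
Things that resemble listed ones, but are neither listed nor needed, are in the scene too. What is meant by the pry_tool is not white, and is the larger of those in its own colour.

How it is judged:
By the outcome, as a careful person would: the job done as asked, in the order asked, and still so for the second after the job is handed in, with the robot touching nothing.
Of ear_left_1, ear_left_2, ear_right_1, ear_right_2 only 2 to 4 are there at a start; the rules pass over those that are not, and their reading is None.
At some moment in a run one of ear_left_1, ear_left_2, ear_right_1, ear_right_2, pry_tool may be knocked a few centimetres aside while the robot is not near it.
It also fails if it takes over 210 s, if anything falls off the work surface, if the arm or the gripper's body presses on something with over 40 N, if the wrist force passes 120 N, or if a joint passes its speed limit or range.

## Robot

A 7-joint arm with a two-finger parallel gripper is mounted at the origin on the work surface. World frame = base frame: x ahead of the robot, y to its left, z up, the work surface at z = 0. Lengths are in m, angles in rad, forces in N, time in s.
With the tool pointing down it reaches from about 0.425 to 0.975 m from the base axis. Payload 16.7 kg.
Tool frame: the origin (TCP) lies at the very end of the fingers, on their centre line; the grasp point (between the pads) lies robot.grip_point_offset behind it (robot.grip_point_offset is the distance from the TCP to the grasp point, in m); z points along the fingers, x is the direction in which the jaws open and shut, and the axes are right-handed (so a half turn about z gives the same grasp; the last joint's range is limited). The gripper opens to 85 mm and grips with 20 to 120 N. Pads are 22 mm wide; open, the fingers measure 114 mm over their backs; the gripper's body (76 mm by 85 mm) begins 54 mm behind the grasp point. The pads swing forward as they close: fully open they stand 13 mm farther back than shut.
Start: joints at [-1.498, 0.426, 0.074, 1.606, -0.034, 1.111, -0.067], TCP at [0.149, 0.658, 0.231] pointing down, gripper open.
Joint ranges: [-2.85, 2.85], [-0.5, 2.14], [-1.23, 1.37], [0.21, 2.46], [-1.02, 4.16], [0.16, 2.05], [-2.73, 2.73]. Speed limits (rad/s): [1.89, 1.89, 2.39, 2.39, 3.01, 3.01, 3.01].

## Interface

Orientations are given as a unit quaternion [x, y, z, w].
In Python, from rig import telemetry, vision, job, robot gives the robot as it stands.
- The arm moves only by the tool drive_tool, never from a script. Its argument "deltas" is a list that holds one entry, the list of rows, each a list of 6 numbers: the shift along the tool's x, y, z in units of 30 mm (1.0 is 30 mm), then the turn, a rotation vector about the tool's x, y, z in units of 6 degrees (1.0 is 6 degrees). In form: [[[x, y, z, rx, ry, rz], ...]]. A call has 1 to 20 rows; each row shifts and turns the commanded pose from where the row before left it, along the tool's axes as they then stand; what a row does not reach is not made up. A row lasts 1/12 s, in which the tool goes at most 41.7 mm and 7.16 degrees, less where a joint would pass 70% of its speed; a pose out of reach is approached as far as the arm can. A call is refused whole if a number of a shift passes 1 or a number of a turn 1, either way. A call with a gripper value outside its range is refused whole. "claw" is the opening, from -1 (shut) to 1 (fully open), set as the call begins (left out, the last holds). The fingers move at their own pace and stop on an object; "force" is the grip in N (left out, the last holds). Time passes only in rows, so rows that do not move let the fingers close. It gives the time, the measured TCP pose, the force and the opening at its end, in the units of the state.
- telemetry.observe(): the state, without advancing time (a new reading comes with each control period).
- vision.get_image(name): name is "scene" or "top"; returns the picture (420x560x3 uint8, red, green, blue); there is no depth.
- vision.camera_params(name): a dict with "vfov" (degrees; the focal length in pixels is half the picture's height over the tangent of half this angle, whatever the lens; pixels are square), "cx", "cy" (the principal point, pixels), "pose" (4x4, takes a point from camera to world coordinates). Camera axes: x right, y down, z forward; pixel columns grow to the right and rows downward; lengths in m; the calibration is good to about 2 mm. A picture is of the moment at which its call begins. camera_params takes no time and is no camera call.
- job.sign_off(): hands the job in, once; it reports no verdict.
The state is a dict: "time": time; "joint_positions": joint angles; "joint_vel": joint speeds; "joint_torque": joint torques, N m; "ee_pos": TCP position; "tool_rot": TCP orientation; "force": force on the tool from outside, world axes, zero at the start; "moment": the same for the moment, N m; "width": opening from 0.0 (shut) to 1.0 (fully open).
Only numpy, scipy, OpenCV 4.12 (cv2) and the standard library are available. Lean on these libraries where they do the work, as an engineer would, in place of code of your own. Each camera call takes 0.05 s, during which the arm holds its last target.

## Working session

There is one attempt and no reset: what is moved stays moved. The work goes in short steps, Python scripts to look and compute and a tool call to move; the robot and the scene stay as the last step left them, time stands still between calls to the robot, and variables do not carry over. Pictures are saved under pics/ and viewed, and the job is handed in when it is done.

Besides the shell and the picture viewer there is one more tool, called after ">>>" by a JSON object that holds its "method" and its "body". drive_tool: Moves the arm, as the interface text tells. Its arguments: {"type":"object","properties":{"deltas":{"type":"array"},"claw":{"type":"number"},"force":{"type":"number"}},"required":["deltas"]}

```bash
ls; mkdir -p pics; python3 - <<'E'
from rig import telemetry, vision, job, robot
import cv2, numpy as np
print(telemetry.observe()); print(robot.grip_point_offset, [a for a in dir(robot) if a[0]!='_'])
for n in ("scene","top"):
    im=vision.get_image(n); cv2.imwrite(f"pics/{n}0.png",im[:,:,::-1]); print(n,vision.camera_params(n))
E
```

```text
pics
{'time': 0.0, 'joint_positions': array([-1.49750298,  0.42674887,  0.0738564 ,  1.60658469, -0.03409888,
        1.11077656, -0.0671043 ]), 'joint_vel': array([-0.00119336,  0.00226596, -0.00052716,  0.00045363, -0.00164979,
       -0.00030312,  0.00095459]), 'joint_torque': array([ 4.90081966e-04, -9.49837875e+01,  3.76181781e+00, -4.63520408e+01,
        1.92248239e-02,  1.04788475e-02, -1.58145504e-04]), 'ee_pos': array([0.14908911, 0.65793119, 0.23060935]), 'tool_rot': array([ 7.81342796e-01,  6.24101787e-01, -4.59473633e-04,  4.29456894e-04]), 'force': array([ 0.15053223,  0.28305918, -0.39993516]), 'moment': array([0.04076283, 0.01037912, 0.00096159]), 'width': 0.9994449117515075}
0.0187 ['MotionError', 'grip_point_offset']
scene {'vfov': 43.60422351145427, 'cx': 277.7303048086613, 'cy': 209.58931034894835, 'pose': array([[ 0.53918519,  0.69410699, -0.47696417,  1.07146226],
       [ 0.84201196, -0.43273507,  0.32211212, -0.39327633],
       [ 0.01718115, -0.57528762, -0.81777073,  1.06147462],
       [ 0.        ,  0.        ,  0.        ,  1.        ]])}
top {'vfov': 50.44127837607665, 'cx': 282.2353528860325, 'cy': 213.11361612709925, 'pose': array([[-1.36083116e-02, -9.89974371e-01,  1.40590040e-01,
         3.03648502e-01],
       [-9.99903812e-01,  1.38498585e-02,  7.39755786e-04,
        -7.44009011e-03],
       [-2.67949143e-03, -1.40566451e-01, -9.90067621e-01,
         1.38884799e+00],
       [ 0.00000000e+00,  0.00000000e+00,  0.00000000e+00,
         1.00000000e+00]])}
```

View pics/top0.png

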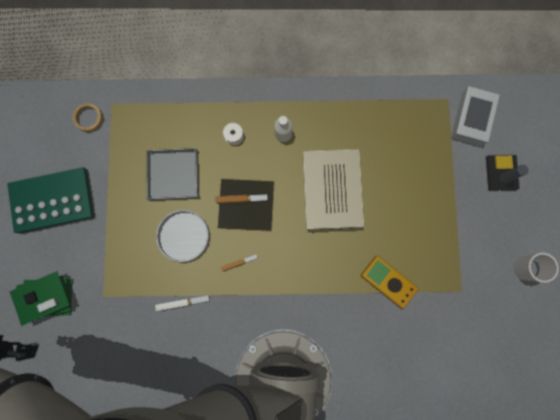

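View pics/scene0.png

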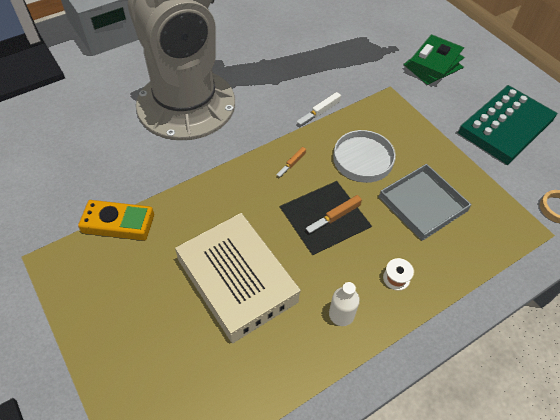

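```bash
python3 - <<'E'
import cv2
a=cv2.imread('pics/scene0.png')[190:350,160:310]; cv2.imwrite('pics/c1.png',cv2.resize(a,None,fx=5,fy=3.7*1,interpolation=2)[:600])
a=cv2.imread('pics/top0.png')[95:275,200:380]; cv2.imwrite('pics/c2.png',cv2.resize(a,(600,600),interpolation=2))
E
```

```text
(no output)
```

View pics/c1.png

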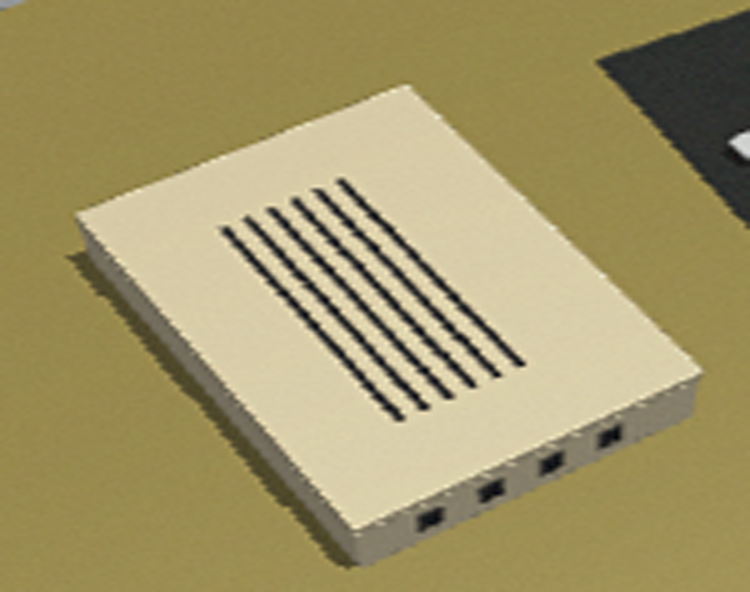

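View pics/c2.png

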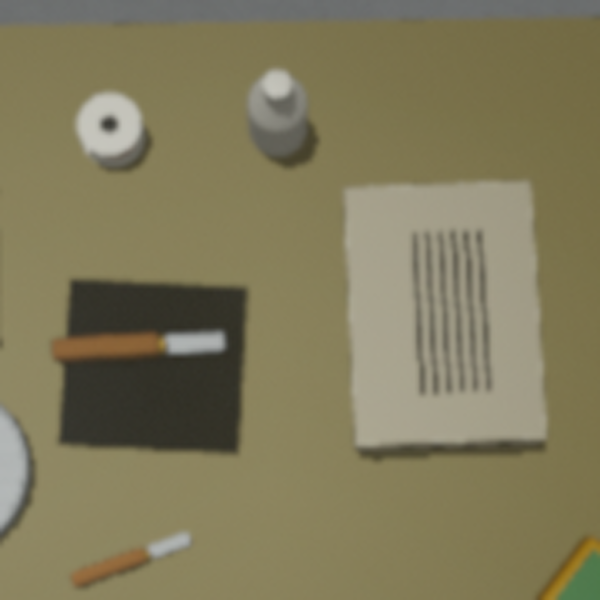

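```bash
cat > h.py <<'E'
import numpy as np, cv2
from rig import telemetry, vision, job, robot
from scipy.spatial.transform import Rotation as R
def snap(name,tag):
    im=vision.get_image(name)[:,:,::-1].copy(); cv2.imwrite(f"pics/{tag}.png",im); return im
def _c(name):
    p=vision.camera_params(name); f=210/np.tan(np.radians(p['vfov']/2)); return f,p['cx'],p['cy'],np.array(p['pose'])
def ray(name,u,v):
    f,cx,cy,T=_c(name); d=T[:3,:3]@np.array([(u-cx)/f,(v-cy)/f,1]); return T[:3,3],d
def onz(name,uv,z):
    o,d=ray(name,*uv); return o+d*(z-o[2])/d[2]
def proj(name,P):
    f,cx,cy,T=_c(name); q=T[:3,:3].T@(np.array(P)-T[:3,3]); return np.array([cx+f*q[0]/q[2],cy+f*q[1]/q[2]])
def tri(uvt,uvs):
    o1,d1=ray('top',*uvt);o2,d2=ray('scene',*uvs)
    A=np.stack([d1,-d2],1);s=np.linalg.lstsq(A,o2-o1,rcond=None)[0]
    a=o1+s[0]*d1;b=o2+s[1]*d2;return (a+b)/2,np.linalg.norm(a-b)
def crop(im,x0,y0,x1,y1,tag,k=None):
    k=k or min(800/(x1-x0),600/(y1-y0)); cv2.imwrite(f"pics/{tag}.png",cv2.resize(im[y0:y1,x0:x1],None,fx=k,fy=k,interpolation=2))
def st():
    s=telemetry.observe(); Rm=R.from_quat(s['tool_rot']).as_matrix()
    print('t',round(s['time'],2),'tcp',s['ee_pos'].round(4),'x',Rm[:,0].round(3),'z',Rm[:,2].round(3),'F',s['force'].round(1),'w',round(s['width'],3),'q',s['joint_positions'].round(2)); return s,Rm
E
cat > m1.py <<'E'
from h import *
for n in ('top','scene'):
    im=cv2.imread(f'pics/{n}0.png'); hsv=cv2.cvtColor(im,cv2.COLOR_BGR2HSV)
    H,S,V=cv2.split(hsv)
    print(n, 'case',hsv[190,312] if n=='top' else hsv[250,210])
    def big(m,lo=20):
        m=m.astype(np.uint8)*255
        cs,_=cv2.findContours(m,0,2); return sorted([c for c in cs if cv2.contourArea(c)>lo],key=cv2.contourArea,reverse=True)
    box=(lambda u,v:True)
    cm=(S<75)&(V>150)&(H>8)&(H<35)
    for c in big(cm,500)[:2]:
        r=cv2.minAreaRect(c); ap=cv2.approxPolyDP(c,8,True)[:,0]
        print('case',cv2.contourArea(c),ap.tolist())
        for p in ap: print('   ',onz(n,p,0.057).round(4))
    om=(H>5)&(H<16)&(S>140)&(V>70)
    for c in big(om,40)[:4]:
        r=cv2.minAreaRect(c); print('orange',r[0],r[1],r[2],onz(n,r[0],0.004+.028).round(4)); 
        for p in cv2.boxPoints(r): print('   ',p.round(1),onz(n,p,.032).round(4))
    bm=(V<60)
    for c in big(bm,800)[:6]:
        ap=cv2.approxPolyDP(c,5,True)[:,0]; print('black',cv2.contourArea(c),cv2.minAreaRect(c)[0])
        if len(ap)<8: 
            for p in ap: print('   ',p,onz(n,p,.004).round(4))
E
python3 m1.py
```

```text
top case [ 24  38 168]
case 4164.0 [[304, 152], [307, 227], [362, 225], [357, 150]]
    [ 0.6817 -0.076   0.057 ]
    [ 0.4496 -0.0802  0.057 ]
    [ 0.4534 -0.2456  0.057 ]
    [ 0.6857 -0.2392  0.057 ]
black 7131.0 (146.5, 377.5)
black 1871.5 (245.48342895507812, 204.31492614746094)
scene case [83 28 37]
case 12950.5 [[559, 294], [542, 309], [524, 306], [365, 419], [559, 419]]
    [0.9862 0.3911 0.057 ]
    [0.9904 0.3333 0.057 ]
    [0.9655 0.3064 0.057 ]
    [ 0.9652 -0.1149  0.057 ]
    [1.1574 0.1879 0.057 ]
case 7666.5 [[241, 213], [175, 248], [230, 332], [300, 290]]
    [ 0.4486 -0.0754  0.057 ]
    [ 0.4528 -0.247   0.057 ]
    [ 0.6878 -0.2409  0.057 ]
    [ 0.6855 -0.0697  0.057 ]
orange (44.924434661865234, 7.26070499420166) (15.809396743774414, 33.42558288574219) 72.47443389892578 [-0.6059 -0.1963  0.032 ]
    [26.6  4.8] [-0.6497 -0.2424  0.032 ]
    [58.5 -5.3] [-0.6511 -0.1355  0.032 ]
    [63.2  9.8] [-0.5623 -0.1506  0.032 ]
    [31.4 19.8] [-0.5628 -0.2543  0.032 ]
orange (343.57513427734375, 208.41452026367188) (10.797234535217285, 38.87004852294922) 59.74356460571289 [0.552  0.1487 0.032 ]
    [324.1 213.5] [0.5393 0.1    0.032 ]
    [357.6 194. ] [0.5354 0.2042 0.032 ]
    [363.1 203.3] [0.5649 0.1981 0.032 ]
    [329.5 222.9] [0.568  0.0953 0.032 ]
orange (296.0000305175781, 156.5) (6.363960266113281, 23.33452033996582) 45.0 [0.3548 0.1427 0.032 ]
    [285.5 162.5] [0.3574 0.1086 0.032 ]
    [302. 146.] [0.3329 0.1763 0.032 ]
    [306.5 150.5] [0.3521 0.1775 0.032 ]
    [290. 167.] [0.376  0.1102 0.032 ]
black 2964.5 (325.1328125, 216.27444458007812)
black 2799.0 (17.58286476135254, 49.023216247558594)
    [24  1] [-0.722  -0.2391  0.004 ]
    [41 40] [-0.4896 -0.2574  0.004 ]
    [30 45] [-0.4832 -0.2943  0.004 ]
    [24 33] [-0.5518 -0.2918  0.004 ]
    [ 0 41] [-0.5509 -0.3675  0.004 ]
    [  0 101] [-0.2817 -0.4438  0.004 ]
    [64 77] [-0.2853 -0.2554  0.004 ]
black 1605.5 (183.5, 35.0)
```

```bash
python3 - <<'E'
from h import *
a=cv2.imread('pics/scene0.png');crop(a,270,170,390,260,'c3')
b=cv2.imread('pics/top0.png');crop(b,200,170,290,240,'c4')
E
```

```text
(no output)
```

View pics/c3.png

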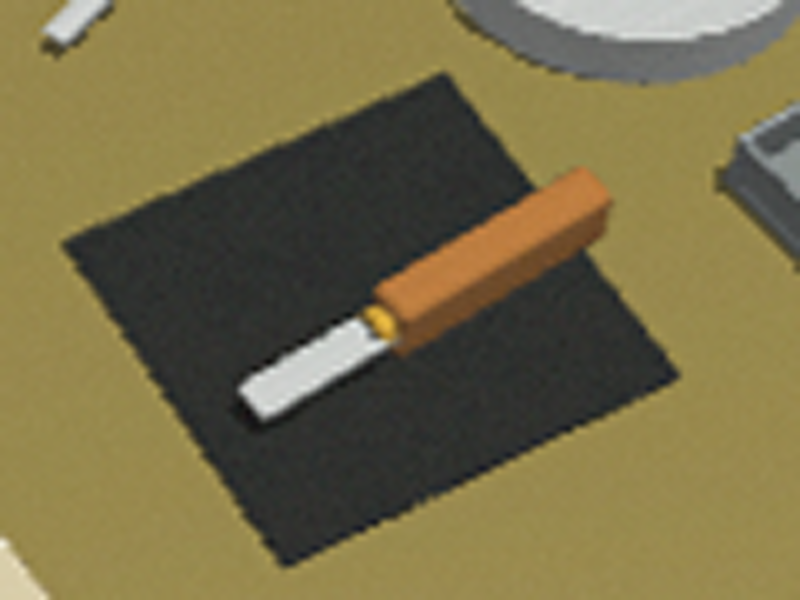

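View pics/c4.png

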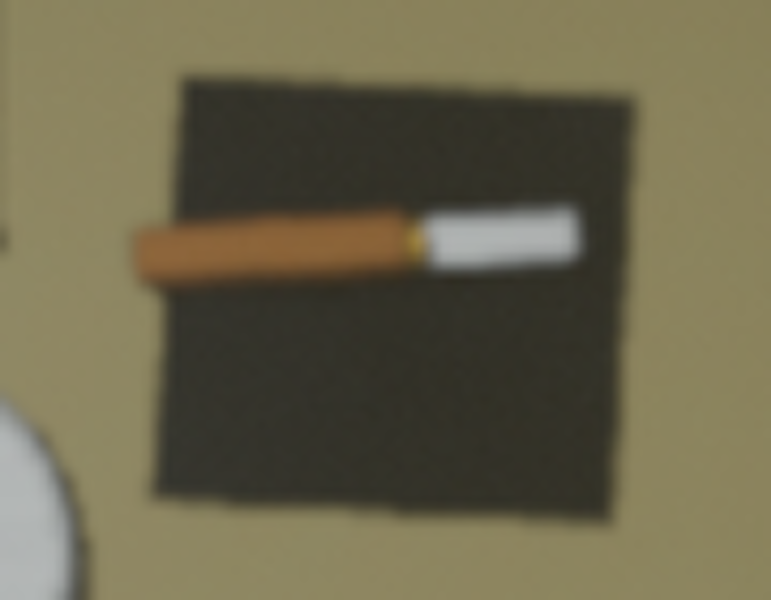

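```bash
python3 - <<'E'
from h import *
S=lambda p:(270+(p[0]+.5)/6.667-.5,170+(p[1]+.5)/6.667-.5)
T=lambda p:(200+(p[0]+.5)/8.571-.5,170+(p[1]+.5)/8.571-.5)
for n,f,L,z in (('scene',S,[(582,166),(612,198),(375,290),(402,322)],.032),('scene',S,[(240,388),(265,420)],.019),('top',T,[(136,232),(142,284),(405,212),(405,268)],.032),('top',T,[(580,208),(580,262)],.019),
 ('scene',S,[(445,72),(62,243),(285,567),(680,376)],.004),('top',T,[(184,78),(634,100),(610,522),(154,492)],.004)):
    P=np.array([onz(n,f(p),z)[:2] for p in L]); print(n,z,P.round(4).tolist(),'mean',P.mean(0).round(4))
# dish, tray
for n,pts in (('top',[(183,237)]),('scene',[(364,156)])):
    print(n,'dish',[onz(n,p,.028).round(3) for p in pts])
print('tray',onz('top',(173,175),.015).round(3),onz('scene',(424,201),.015).round(3))
for n in('top','scene'):print(n,'spool/bottle', [onz(n,p,z).round(3) for p,z in (((233,131),.04),((283,120),.13)) ] if n=='top' else [onz(n,p,z).round(3) for p,z in (((400,270),.04),((349,288),.13))])
E
```

```text
scene 0.032 [[0.5356, 0.2016], [0.5531, 0.202], [0.5405, 0.1043], [0.5569, 0.1044]] mean [0.5465 0.1531]
scene 0.019 [[0.5428, 0.045], [0.5587, 0.0449]] mean [0.5508 0.0449]
top 0.032 [[0.5507, 0.1994], [0.5316, 0.1971], [0.5566, 0.1023], [0.5362, 0.1024]] mean [0.5438 0.1503]
top 0.019 [[0.5596, 0.0396], [0.5397, 0.0398]] mean [0.5497 0.0397]
scene 0.004 [[0.4571, 0.2006], [0.4471, 0.0315], [0.6051, 0.0225], [0.6156, 0.1898]] mean [0.5312 0.1111]
top 0.004 [[0.6134, 0.1863], [0.6028, 0.0198], [0.4461, 0.0302], [0.4594, 0.1964]] mean [0.5304 0.1082]
top dish [array([0.427, 0.298, 0.028])]
scene dish [array([0.444, 0.296, 0.028])]
tray [0.625 0.336 0.015] [0.631 0.341 0.015]
top spool/bottle [array([0.758, 0.145, 0.04 ]), array([ 0.759, -0.013,  0.13 ])]
scene spool/bottle [array([0.756, 0.15 , 0.04 ]), array([ 0.761, -0.009,  0.13 ])]
```

>>> {"method": "drive_tool", "body": {"deltas": [[[0,0,0,0,0,0.96],[0,0,0,0,0,0.96],[0,0,0,0,0,0.96],[0,0,0,0,0,0.96],[0,0,0,0,0,0.96],[0,0,0,0,0,0.96],[0,0,0,0,0,0.96],[0,0,0,0,0,0.96],[0,0,0,0,0,0.96],[0,0,0,0,0,0.96],[0,0,0,0,0,0.96],[0,0,0,0,0,0.96],[0,0,0,0,0,0.96]]], "claw": 1}}

```text
time: 1.18
ee_pos: [0.1491, 0.658, 0.2309]
tool_rot: [1.0, 0.018, -0.0, 0.0]
force: [-0.4, -0.4, 0.2]
width: 0.998
```

```bash
cat >> h.py <<'E'
def go(P,xdir=None):
    """remaining deltas in tool units to world point P; xdir: wanted tool-x heading (deg)"""
    s,Rm=st(); d=Rm.T@(np.array(P)-s['ee_pos'])/0.03
    print('delta units',d.round(2))
    if xdir is not None:
        h=np.degrees(np.arctan2(Rm[1,0],Rm[0,0])); e=(xdir-h+180)%360-180; print('heading',h.round(2),'turn z units',(-e/6).round(2))
E
python3 -c "
from h import *
go([.545,.134,.12],2.4)"
```

```text
t 1.18 tcp [0.1491 0.658  0.2309] x [ 0.999  0.036 -0.   ] z [-0.    -0.001 -1.   ] F [-0.4 -0.4  0.2] w 0.998 q [-1.69  0.44  0.35  1.62 -0.16  1.11 -1.27]
delta units [12.56 17.93  3.71]
heading 2.07 turn z units -0.06
```

>>> {"method": "drive_tool", "body": {"deltas": [[[0.63,0.9,0,0,0,0],[0.63,0.9,0,0,0,0],[0.63,0.9,0,0,0,0],[0.63,0.9,0,0,0,0],[0.63,0.9,0,0,0,0],[0.63,0.9,0,0,0,0],[0.63,0.9,0,0,0,0],[0.63,0.9,0,0,0,0],[0.63,0.9,0,0,0,0],[0.63,0.9,0,0,0,0],[0.63,0.9,0,0,0,0],[0.63,0.9,0,0,0,0],[0.63,0.9,0,0,0,0],[0.63,0.9,0,0,0,0],[0.63,0.9,0,0,0,0],[0.63,0.9,0,0,0,0],[0.63,0.9,0,0,0,0],[0.63,0.9,0,0,0,0],[0.63,0.9,0,0,0,0],[0.63,0.9,0,0,0,0]]]}}

```text
time: 2.85
ee_pos: [0.5496, 0.1328, 0.2312]
tool_rot: [1.0, 0.021, -0.0, -0.0]
force: [-0.1, 0.7, 0.4]
width: 1.0
```

```bash
python3 -c "
from h import *
go([.5455,.134,.12],2.4)
a=snap('scene','s1');b=snap('top','t1');crop(a,230,100,430,250,'s1c')"
```

```text
t 2.85 tcp [0.5496 0.1328 0.2312] x [ 0.999  0.041 -0.   ] z [-0.  0. -1.] F [-0.1  0.7  0.4] w 1.0 q [-0.89  0.29  0.65  1.88 -0.2   1.04 -0.11]
delta units [-0.13 -0.04  3.71]
heading 2.36 turn z units -0.01
```

View pics/s1.png

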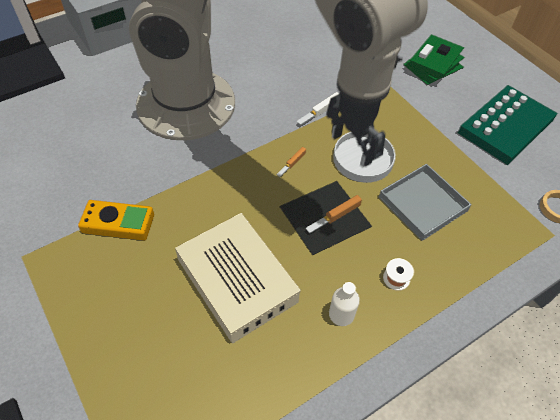

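View pics/t1.png

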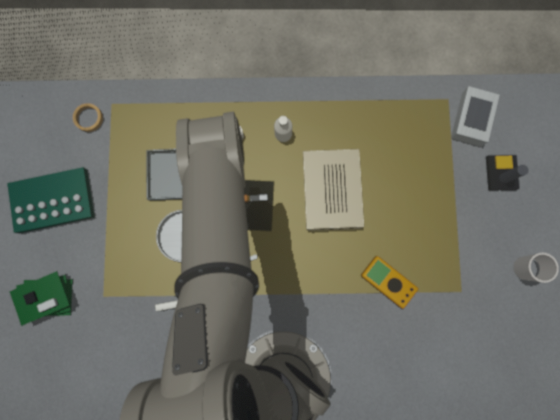

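```bash
python3 -c "
from h import *
print(proj('scene',[.5496,.1328,.2312]),proj('scene',[.5496,.1328,.25]))"
```

```text
[348.20869628 155.89549534] [349.36687853 149.88478484]
```

View pics/s1c.png

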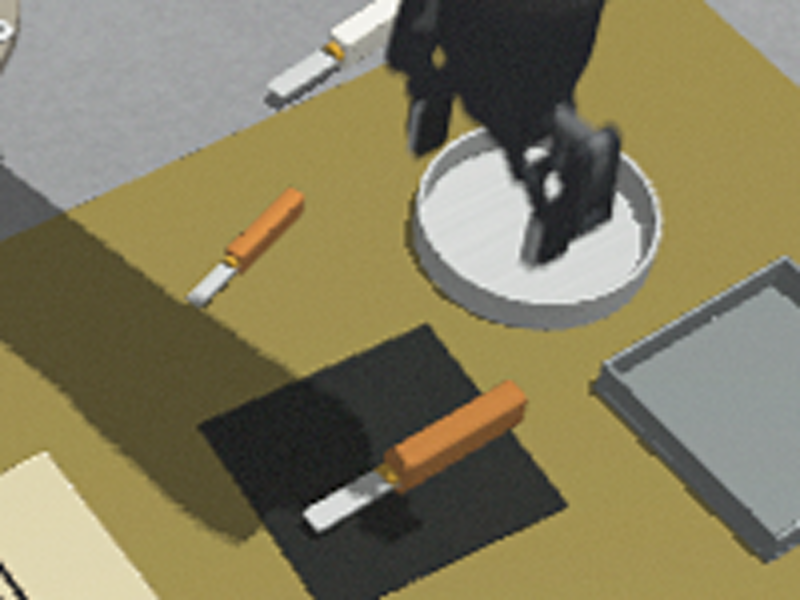

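>>> {"method": "drive_tool", "body": {"deltas": [[[-0.13,0,0.8,0,0,0],[0,0,0.8,0,0,0],[0,0,0.8,0,0,0],[0,0,0.8,0,0,0],[0,0,0.8,0,0,0],[0,0,0.8,0,0,0],[0,0,0.7,0,0,0],[0,0,0.6,0,0,0],[0,0,0.5,0,0,0],[0,0,0.4,0,0,0],[0,0,0.3,0,0,0],[0,0,0.14,0,0,0],[0,0,0,0,0,0],[0,0,0,0,0,0]]]}}

```text
time: 4.12
ee_pos: [0.5453, 0.1341, 0.0085]
tool_rot: [1.0, 0.02, 0.0, -0.0]
force: [-0.0, -0.0, 0.3]
width: 0.999
```

>>> {"method": "drive_tool", "body": {"deltas": [[[0,0,0,0,0,0],[0,0,0,0,0,0],[0,0,0,0,0,0],[0,0,0,0,0,0],[0,0,0,0,0,0],[0,0,0,0,0,0],[0,0,0,0,0,0],[0,0,0,0,0,0],[0,0,0,0,0,0],[0,0,0,0,0,0]]], "claw": -1, "force": 80}}

```text
time: 4.95
ee_pos: [0.5453, 0.1342, 0.0085]
tool_rot: [1.0, 0.02, 0.0, -0.0]
force: [-2.4, -0.3, 8.9]
width: 0.214
```

```bash
python3 -c "
from h import *
go([.5455,.134,.12],2.4)
a=snap('scene','s2');crop(a,270,120,430,240,'s2c')"
```

```text
t 4.95 tcp [0.5453 0.1342 0.0085] x [0.999 0.041 0.   ] z [ 0.  0. -1.] F [-2.4 -0.3  8.9] w 0.214 q [-0.72  0.59  0.46  2.04 -0.45  0.61  0.09]
delta units [ 0.01  0.   -3.72]
heading 2.35 turn z units -0.01
```

View pics/s2c.png

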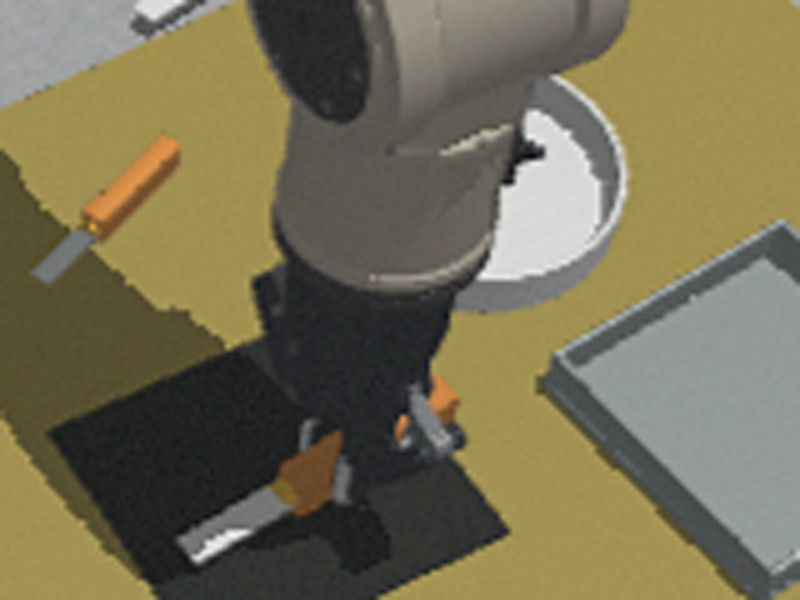

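>>> {"method": "drive_tool", "body": {"deltas": [[[0,0,-0.4,0,0,0],[0,0,-0.7,0,0,0],[0,0,-0.7,0,0,0.1],[0.1,0.3,-0.5,0,0,0.06],[0.1,0.5,0,0,0,0],[0.1,0.5,0,0,0,0],[0.1,0.5,0,0,0,0],[0.1,0.5,0,0,0,0],[0,0.3,0,0,0,0],[0,0,0,0,0,0]]], "force": 110}}

```text
time: 5.83
ee_pos: [0.562, 0.0543, 0.0777]
tool_rot: [1.0, 0.011, 0.0, 0.0]
force: [-0.1, -0.5, -1.3]
width: 0.213
```

```bash
python3 -c "
from h import *
go([.563,.037,.0345],1.4)
a=snap('scene','s3');crop(a,230,120,390,240,'s3c')
b=snap('top','t3');crop(b,200,140,360,260,'t3c')"
```

```text
t 5.83 tcp [0.562  0.0543 0.0777] x [1.    0.022 0.   ] z [ 0.    -0.001 -1.   ] F [-0.1 -0.5 -1.3] w 0.213 q [-0.64  0.49  0.55  2.01 -0.38  0.74  0.16]
delta units [0.02 0.58 1.44]
heading 1.24 turn z units -0.03
```

View pics/s3c.png

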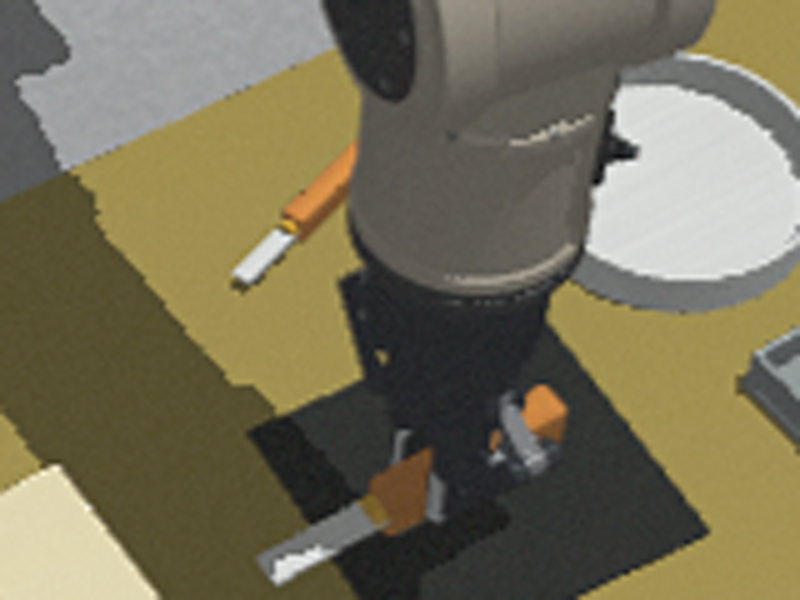

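View pics/t3c.png

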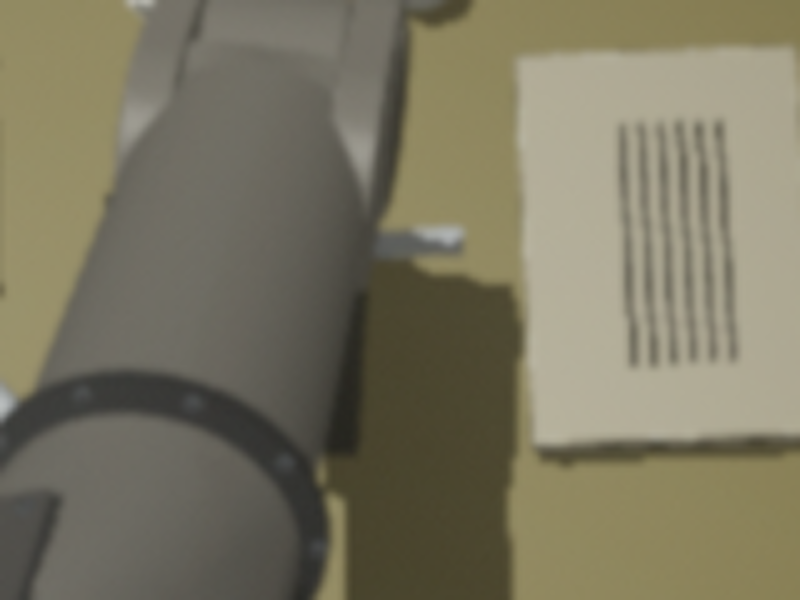

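```bash
python3 -c "
from h import *
print(tri((292.4,167.9),(283.6,234.3)))
print(onz('top',(292.4,167.9),.088),onz('scene',(283.6,234.3),.088))"
```

```text
(array([ 0.60355642, -0.04728754,  0.15073854]), np.float64(0.022810445192010257))
[ 0.62446586 -0.03871327  0.088     ] [ 0.56635895 -0.03466435  0.088     ]
```

```bash
python3 -c "
from h import *
print(tri((292.4,187.9),(283.6,234.3)))
print(onz('top',(292.4,187.9),.088),onz('scene',(283.6,234.3),.088))"
```

```text
(array([ 0.5648235 , -0.03598481,  0.08671736]), np.float64(0.003970078083584377))
[ 0.56359029 -0.03768966  0.088     ] [ 0.56635895 -0.03466435  0.088     ]
```

>>> {"method": "drive_tool", "body": {"deltas": [[[0,0,0.5,0,0,0],[0.05,0,0.5,0,0,0],[0,0,0.3,0,0,0],[0,0,0.14,0,0,0],[0,0.4,0,0,0,0],[0,0.4,0,0,0,0],[0,0.3,0,0,0,0],[0,0.2,0,0,0,0],[0,0.2,0,0,0,0],[0,0,0,0,0,0]]]}}

```text
time: 6.77
ee_pos: [0.5648, 0.0098, 0.0343]
tool_rot: [1.0, 0.011, 0.0, 0.0]
force: [0.6, -0.6, -1.8]
width: 0.21
```

```bash
python3 -c "
from h import *
go([.563,-.010,.0345],1.4)
a=snap('scene','s4');crop(a,170,120,330,240,'s4c')
b=snap('top','t4');crop(b,260,140,380,230,'t4c')"
```

```text
t 6.77 tcp [0.5648 0.0098 0.0343] x [1.    0.022 0.001] z [ 0.001 -0.    -1.   ] F [ 0.6 -0.6 -1.8] w 0.21 q [-0.52  0.56  0.5   2.02 -0.43  0.66  0.28]
delta units [-0.07  0.66 -0.  ]
heading 1.28 turn z units -0.02
```

View pics/s4c.png

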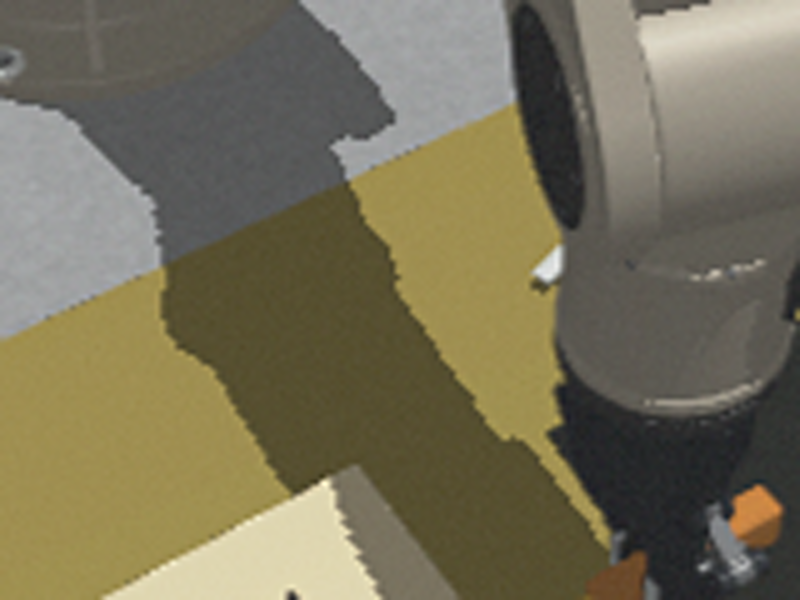

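View pics/t4c.png

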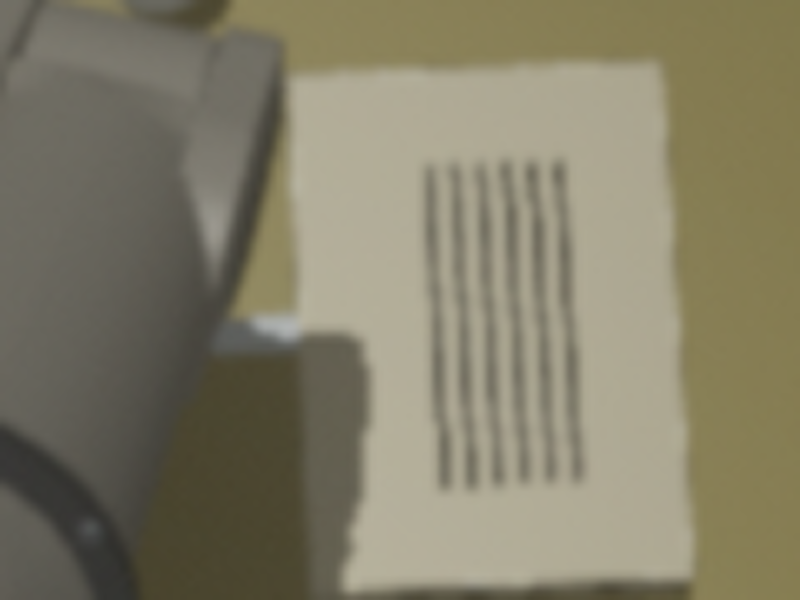

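>>> {"method": "drive_tool", "body": {"deltas": [[[0,0.2,0,0,0,0],[0,0.2,0,0,0,0],[0,0.2,0,0,0,0],[0,0.1,0,0,0,0],[0,0,0,0,0,0]]]}}

```text
time: 7.28
ee_pos: [0.5651, -0.0106, 0.0339]
tool_rot: [1.0, 0.012, -0.0, 0.0]
force: [0.7, 0.1, -1.2]
width: 0.21
```

```bash
python3 -c "
from h import *
go([.563,-.010,.0345],1.4)
b=snap('top','t5');crop(b,260,140,380,230,'t5c')"
```

```text
t 7.28 tcp [ 0.5651 -0.0106  0.0339] x [ 1.     0.023 -0.   ] z [-0. -0. -1.] F [ 0.7  0.1 -1.2] w 0.21 q [-0.48  0.56  0.5   2.02 -0.43  0.66  0.32]
delta units [-0.07 -0.02 -0.02]
heading 1.32 turn z units -0.01
```

View pics/t5c.png

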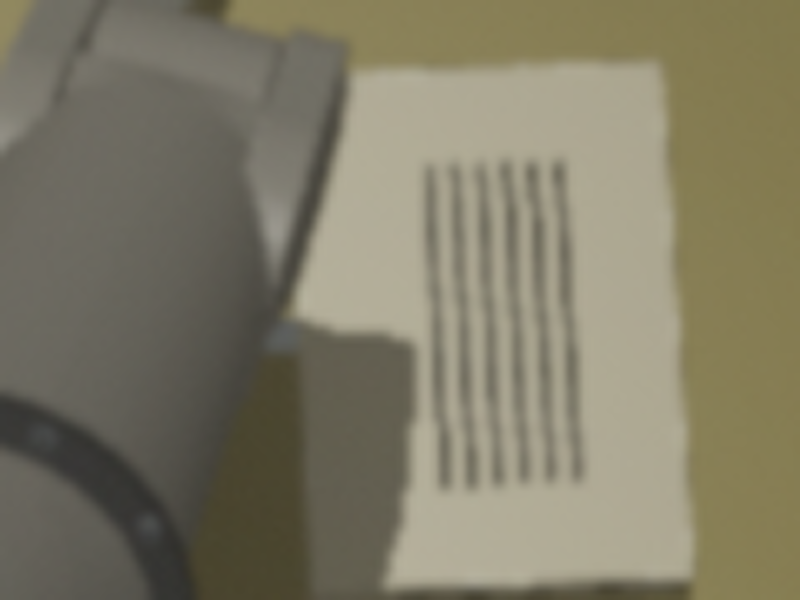

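>>> {"method": "drive_tool", "body": {"deltas": [[[0,0,-0.1,0,0,0],[0,0,-0.1,0,0,0],[0,0.01,-0.24,0,0,0],[0,0.02,-0.24,0,0,0],[0,0.03,-0.24,0,0,0],[0,0.04,-0.24,0,0,0],[0,0.06,-0.24,0,0,0],[0,0.06,-0.24,0,0,0],[0,0.08,-0.23,0,0,0],[0,0.09,-0.23,0,0,0],[0,0,0,0,0,0]]]}}

```text
time: 8.25
ee_pos: [0.5661, -0.0219, 0.0984]
tool_rot: [1.0, 0.012, 0.001, -0.0]
force: [-0.4, -0.6, -0.1]
width: 0.216
```

```bash
python3 -c "
from h import *
go([.563,-.010,.0345],1.4)
a=snap('scene','s6');crop(a,150,100,330,345,'s6c')"
```

```text
t 8.25 tcp [ 0.5661 -0.0219  0.0984] x [1.    0.024 0.002] z [ 0.002  0.    -1.   ] F [-0.4 -0.6 -0.1] w 0.216 q [-0.52  0.46  0.57  1.99 -0.35  0.78  0.28]
delta units [-0.1  -0.4   2.13]
heading 1.35 turn z units -0.01
```

View pics/s6c.png

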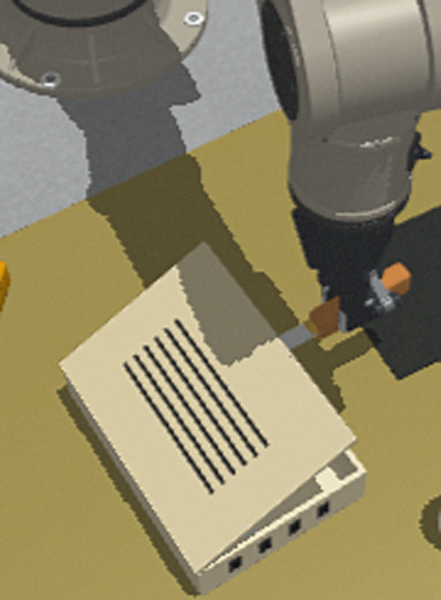

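>>> {"method": "drive_tool", "body": {"deltas": [[[0,0.12,-0.27,0,0,0],[0,0.14,-0.26,0,0,0],[0,0.15,-0.25,0,0,0],[0,0.17,-0.24,0,0,0],[0,0.18,-0.23,0,0,0],[0,0.2,-0.22,0,0,0],[0,0.21,-0.21,0,0,0],[0,0.22,-0.19,0,0,0],[0,0.23,-0.18,0,0,0],[0,0.24,-0.17,0,0,0],[0,0,0,0,0,0]]]}}

```text
time: 9.22
ee_pos: [0.5672, -0.079, 0.1647]
tool_rot: [1.0, 0.011, 0.001, 0.0]
force: [-0.5, -0.3, -0.7]
width: 0.211
```

```bash
python3 -c "
from h import *
go([.563,-.010,.0345],1.4)
a=snap('scene','s7');crop(a,150,100,330,345,'s7c')"
```

```text
t 9.22 tcp [ 0.5672 -0.079   0.1647] x [1.    0.022 0.002] z [ 0.002 -0.001 -1.   ] F [-0.5 -0.3 -0.7] w 0.211 q [-0.48  0.38  0.63  1.93 -0.28  0.91  0.32]
delta units [-0.1  -2.3   4.34]
heading 1.29 turn z units -0.02
```

View pics/s7c.png

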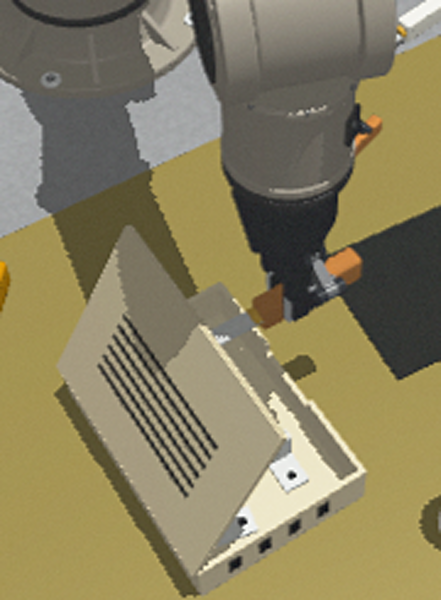

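>>> {"method": "drive_tool", "body": {"deltas": [[[0,0.25,-0.15,0,0,0],[0,0.26,-0.14,0,0,0],[0,0.27,-0.12,0,0,0],[0,0.27,-0.1,0,0,0],[0,0.28,-0.09,0,0,0],[0,0.28,-0.07,0,0,0],[0,0.29,-0.05,0,0,0],[0,0.29,-0.03,0,0,0],[0,0.29,-0.02,0,0,0],[0,0.29,0,0,0,0],[0,0.29,0.02,0,0,0],[0,0.29,0.03,0,0,0],[0,0.29,0.05,0,0,0],[0,0.29,0.07,0,0,0],[0,0.28,0.09,0,0,0],[0,0.28,0.1,0,0,0],[0,0,0,0,0,0]]]}}

```text
time: 10.68
ee_pos: [0.5696, -0.2137, 0.1753]
tool_rot: [1.0, 0.011, -0.0, 0.001]
force: [-1.3, -0.2, -0.1]
width: 0.21
```

```bash
python3 -c "
from h import *
go([.563,-.010,.0345],1.4)
a=snap('scene','s8');crop(a,100,60,340,345,'s8c')"
```

```text
t 10.68 tcp [ 0.5696 -0.2137  0.1753] x [ 1.     0.022 -0.001] z [-0.001 -0.001 -1.   ] F [-1.3 -0.2 -0.1] w 0.21 q [-0.24  0.44  0.65  1.84 -0.31  0.97  0.56]
delta units [-0.06 -6.8   4.68]
heading 1.29 turn z units -0.02
```

View pics/s8c.png

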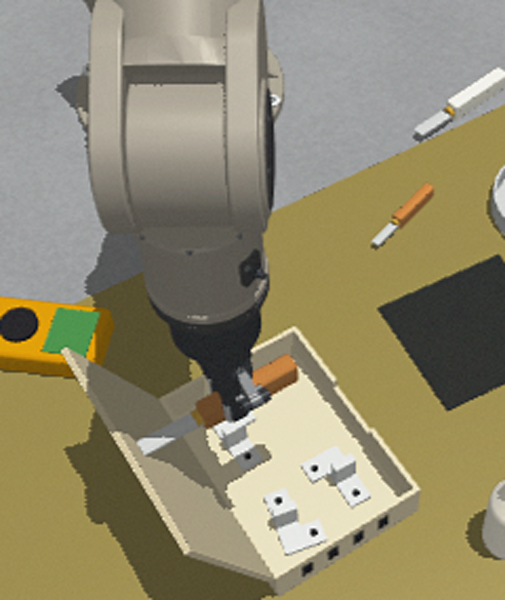

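>>> {"method": "drive_tool", "body": {"deltas": [[[0,0.27,0.12,0,0,0],[0,0.26,0.13,0,0,0],[0,0.25,0.14,0,0,0],[0,-0.3,-0.2,0,0,0],[0,-0.6,-0.2,0,0,0],[-0.06,-0.8,0,0,0,0],[-0.06,-0.8,0,0,0,0],[-0.06,-0.8,0,0,0,0],[-0.06,-0.8,0,0,0,0],[-0.06,-0.8,0,0,0,0],[-0.06,-0.8,0,0,0,0],[-0.06,-0.8,0,0,0,0],[-0.06,-0.8,0,0,0,0],[-0.06,-0.8,0,0,0,0],[-0.06,-0.8,0,0,0,0],[-0.06,-0.8,0,0,0,0],[-0.06,-0.8,0,0,0,0],[-0.06,-0.8,0,0,0,0],[0,-0.6,0,0,0,0],[0,0,0,0,0,0]]]}}

```text
time: 12.4
ee_pos: [0.5382, 0.1255, 0.1759]
tool_rot: [1.0, 0.015, -0.0, -0.0]
force: [-0.0, 1.3, -1.5]
width: 0.207
```

```bash
python3 -c "
from h import *
go([.545,.122,.0095],1.4)
a=snap('scene','s9')
b=snap('top','t9')"
```

```text
t 12.4 tcp [0.5382 0.1255 0.1759] x [ 1.     0.029 -0.   ] z [-0.     0.001 -1.   ] F [-0.   1.3 -1.5] w 0.207 q [-0.83  0.33  0.59  1.96 -0.23  0.92 -0.09]
delta units [0.23 0.13 5.55]
heading 1.66 turn z units 0.04
```

View pics/s9.png

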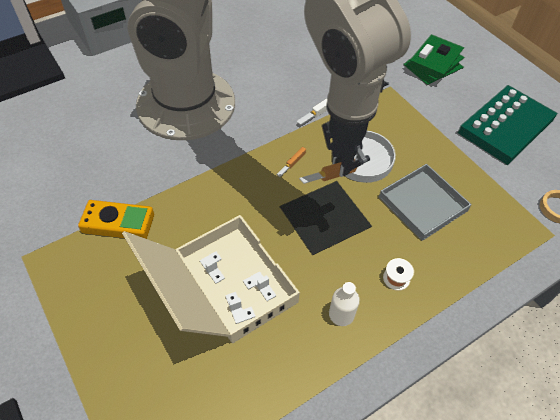

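View pics/t9.png

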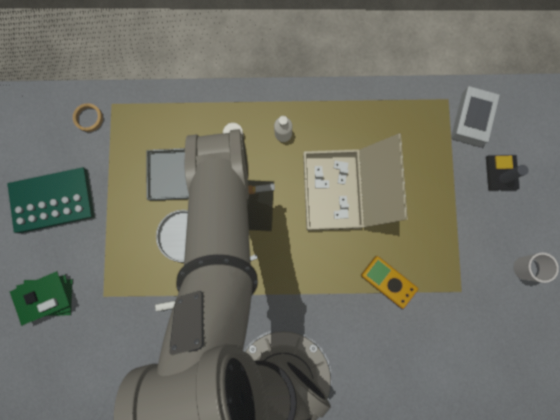

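```bash
python3 -c "
from h import *
crop(cv2.imread('pics/s9.png'),280,110,400,200,'s9c')
print(proj('scene',[.543,.035,.186]),proj('scene',[.538,.0935,.186]))"
```

```text
[306.51216872 186.57172555] [327.65621382 173.59838537]
```

View pics/s9c.png

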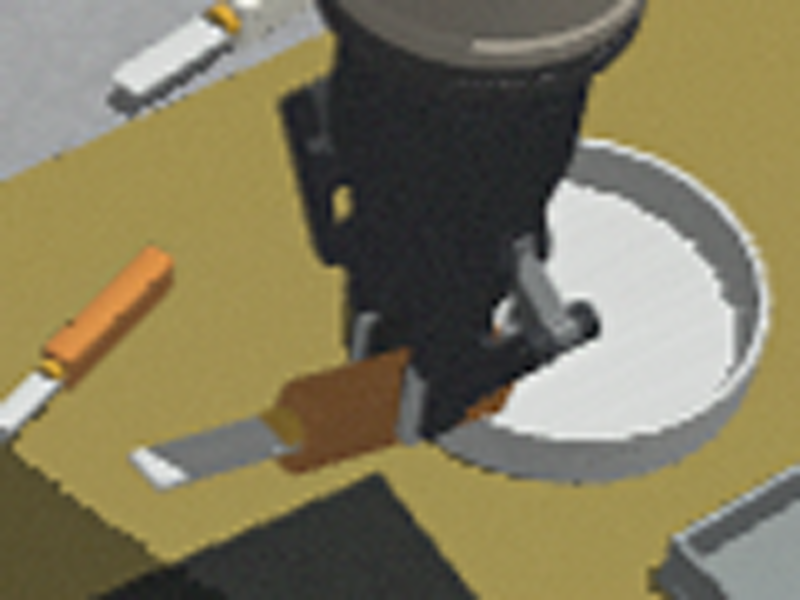

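>>> {"method": "drive_tool", "body": {"deltas": [[[0,0,0,0.4,0,0],[0,0,0,0.5,0,0],[0,0,0,0.5,0,0],[0,0,0,0.5,0,0],[0,0,0,0,0,0]]]}}

```text
time: 12.92
ee_pos: [0.5388, 0.118, 0.1762]
tool_rot: [0.995, 0.01, -0.001, -0.1]
force: [-0.2, -0.2, -1.1]
width: 0.204
```

```bash
python3 -c "
from h import *
go([.545,.122,.0095])
a=snap('scene','s10')
b=snap('top','t10')
crop(a,280,110,400,200,'s10c');crop(b,230,150,310,210,'t10c')"
```

```text
t 12.92 tcp [0.5388 0.118  0.1762] x [1.    0.019 0.   ] z [-0.004  0.2   -0.98 ] F [-0.2 -0.2 -1.1] w 0.204 q [-0.65  0.31  0.53  1.99 -0.45  0.91  0.16]
delta units [0.21 0.98 5.47]
```

View pics/s10c.png

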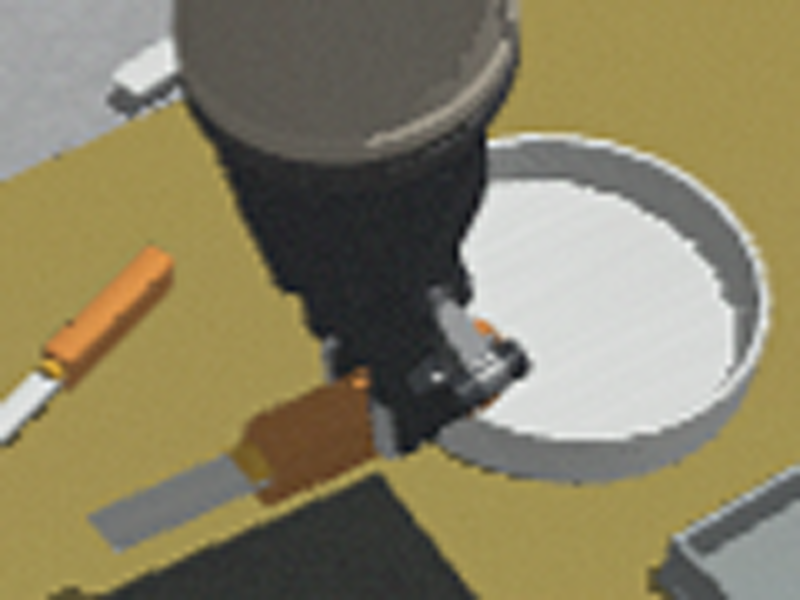

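View pics/t10c.png

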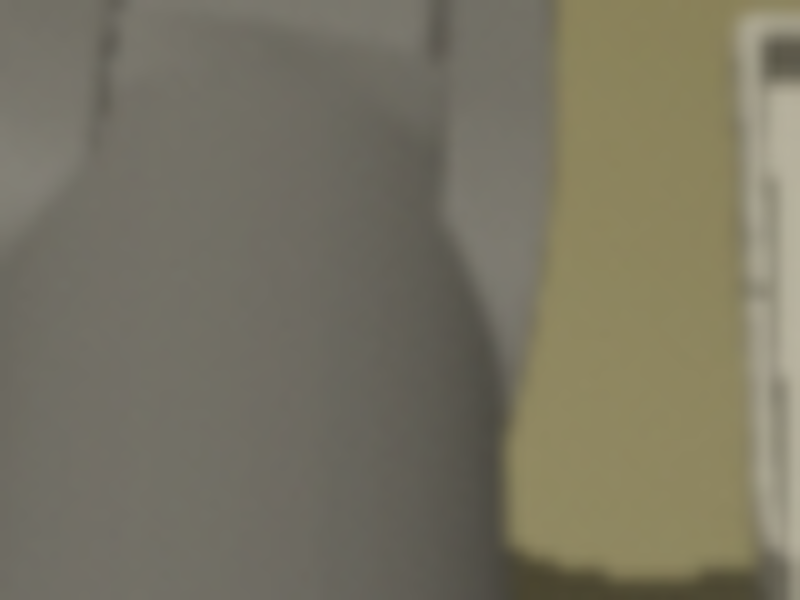

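```bash
python3 -c "
from h import *
for p in (0,5,10,15,20,25,30):
  c,s=np.cos(np.radians(p)),np.sin(np.radians(p))
  for y0 in ((.118),):
    d=np.array([.02*c,-c,s]); o=np.array([.539,.118,.19]); a=proj('scene',o+.035*d); b=proj('scene',o+.09*d); print(p,a.round(1),b.round(1),(b-a)[1]/(b-a)[0])
print([ (280+x/6.667,110+y/6.667) for x,y in ((105,530),(240,468))])
"
```

```text
0 [324.3 175. ] [303.3 186.1] -0.5297331312804886
5 [324.5 174. ] [303.6 183.7] -0.4648167378188822
10 [324.8 173.1] [304.3 181.2] -0.39724715744194
15 [325.1 172. ] [305.1 178.5] -0.3257494691405375
20 [325.6 171. ] [306.3 175.8] -0.24876632168635807
25 [326.2 169.9] [307.7 172.9] -0.16430693401014101
30 [326.8 168.8] [309.4 170. ] -0.0697162521638078
[(295.74921253937305, 189.49602519874009), (315.9982000899955, 180.19649017549122)]
```

>>> {"method": "drive_tool", "body": {"deltas": [[[0.1,0,0,0.5,0,0],[0.1,0,0,0.5,0,0],[0,0.18,0.57,0,0,0],[0,0.18,0.57,0,0,0],[0,0.18,0.57,0,0,0],[0,0.18,0.57,0,0,0],[0,0.18,0.57,0,0,0],[0,0.18,0.57,0,0,0],[0,0.15,0.48,0,0,0],[0,0.1,0.3,0,0,0],[0,0,0,0,0,0]]]}}

```text
time: 13.93
ee_pos: [0.5435, 0.1213, 0.0422]
tool_rot: [0.989, 0.012, -0.003, -0.15]
force: [-0.2, 0.0, -0.3]
width: 0.205
```

```bash
python3 -c "
from h import *
go([.545,.122,.0095])
a=snap('scene','s11')
crop(a,270,130,390,220,'s11c')"
```

```text
t 13.93 tcp [0.5435 0.1213 0.0422] x [ 1.     0.025 -0.003] z [-0.01   0.297 -0.955] F [-0.2  0.  -0.3] w 0.205 q [-0.45  0.52  0.37  2.06 -0.78  0.72  0.53]
delta units [0.05 0.3  1.05]
```

View pics/s11c.png

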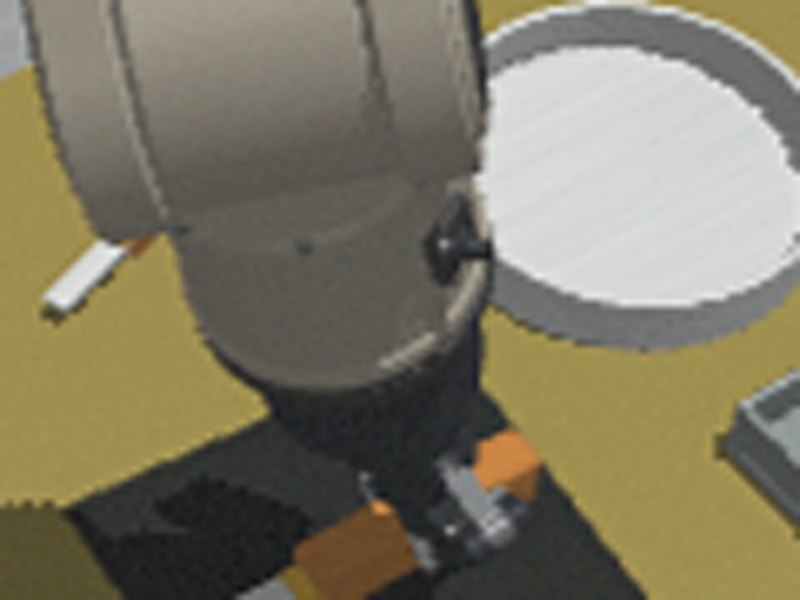

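>>> {"method": "drive_tool", "body": {"deltas": [[[0,0.03,0.1,0,0,0],[0,0.03,0.1,0,0,0],[0,0.03,0.1,0,0,0],[0,0.03,0.1,0,0,0],[0,0.03,0.1,0,0,0],[0,0.03,0.1,0,0,0],[0,0.03,0.1,0,0,0],[0,0,0,0,0,0]]]}}

```text
time: 14.65
ee_pos: [0.5443, 0.1213, 0.0214]
tool_rot: [0.988, 0.012, -0.002, -0.151]
force: [-0.2, -0.5, -1.5]
width: 0.207
```

```bash
python3 -c "
from h import *
go([.545,.122,.0095])
a=snap('scene','s12')
crop(a,270,150,390,240,'s12c')"
```

```text
t 14.65 tcp [0.5443 0.1213 0.0214] x [ 1.     0.024 -0.001] z [-0.008  0.299 -0.954] F [-0.2 -0.5 -1.5] w 0.207 q [-0.43  0.56  0.35  2.07 -0.82  0.69  0.57]
delta units [0.03 0.1  0.39]
```

View pics/s12c.png

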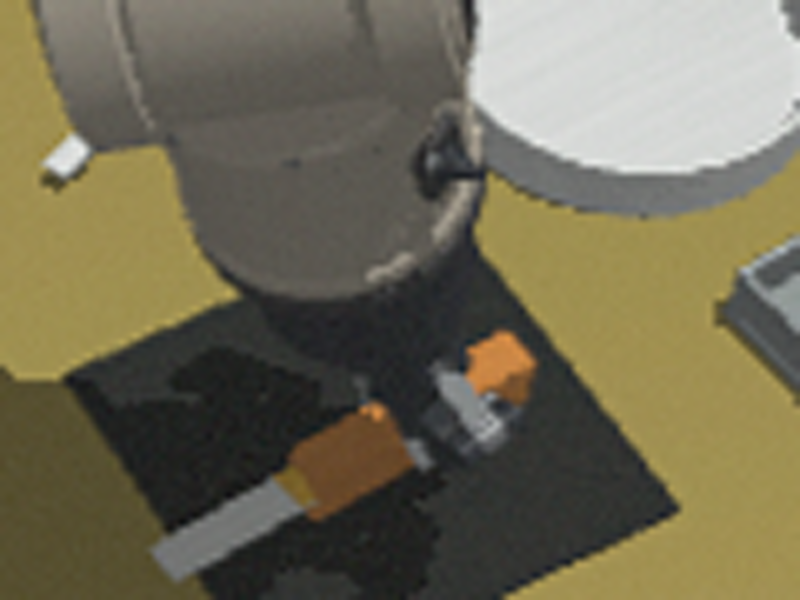

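```bash
python3 -c "
from h import *
print(onz('scene',(295.3,234.1),.03))"
```

```text
[0.55024457 0.01010672 0.03      ]
```

>>> {"method": "drive_tool", "body": {"deltas": [[[0,-0.21,0.07,0,0,0],[0,-0.21,0.07,0,0,0],[0,-0.21,0.06,0,0,0],[0,0.02,0.06,0,0,0],[0,0.02,0.06,0,0,0],[0,0.02,0.06,0,0,0],[0,0.02,0.06,0,0,0],[0,0,0,0,0,0]]]}}

```text
time: 15.37
ee_pos: [0.544, 0.1407, 0.0141]
tool_rot: [0.988, 0.012, -0.002, -0.151]
force: [0.4, -0.2, 0.3]
width: 0.204
```

```bash
python3 -c "
from h import *
go([.545,.142,.0095])
a=snap('scene','s13')
crop(a,270,150,390,240,'s13c')"
```

```text
t 15.37 tcp [0.544  0.1407 0.0141] x [ 1.     0.024 -0.   ] z [-0.007  0.299 -0.954] F [ 0.4 -0.2  0.3] w 0.204 q [-0.45  0.57  0.33  2.06 -0.84  0.66  0.56]
delta units [0.03 0.01 0.16]
```

View pics/s13c.png

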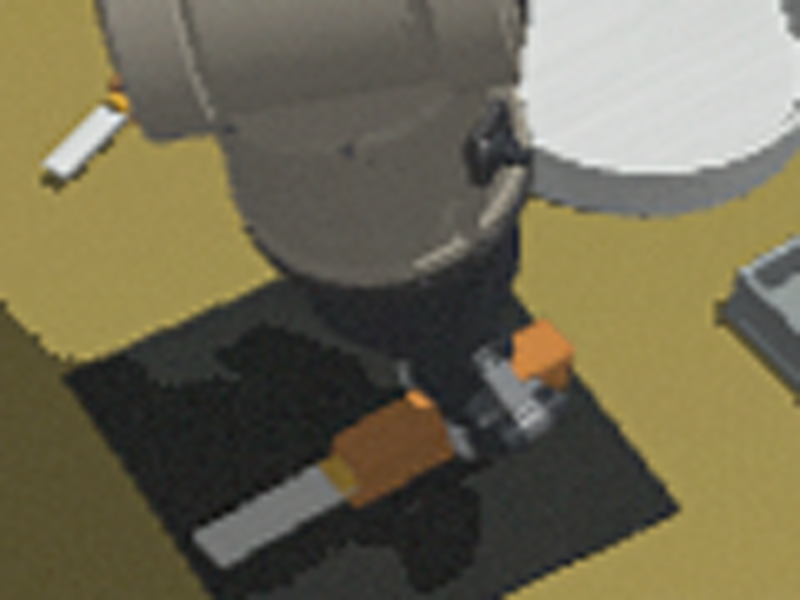

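>>> {"method": "drive_tool", "body": {"deltas": [[[0,0.02,0.05,0,0,0],[0,0.02,0.05,0,0,0],[0,0.02,0.05,0,0,0],[0,0,0,0,0,0]]]}}

```text
time: 15.75
ee_pos: [0.5445, 0.1406, 0.013]
tool_rot: [0.988, 0.012, -0.001, -0.153]
force: [-23.2, -12.8, 74.3]
width: 0.207
```

>>> {"method": "drive_tool", "body": {"deltas": [[[0,-0.04,-0.12,0,0,0],[0,0,0,0,0,0]]]}}

```text
time: 15.92
ee_pos: [0.5446, 0.1405, 0.0144]
tool_rot: [0.988, 0.012, -0.001, -0.151]
force: [0.1, 0.1, -1.2]
width: 0.202
```

```bash
python3 -c "
from h import *
go([.545,.142,.0095])
a=snap('scene','s14')
crop(a,270,150,390,240,'s14c')"
```

```text
t 15.92 tcp [0.5446 0.1405 0.0144] x [1.    0.024 0.001] z [-0.006  0.299 -0.954] F [ 0.1  0.1 -1.2] w 0.202 q [-0.45  0.57  0.33  2.06 -0.84  0.66  0.56]
delta units [0.01 0.   0.17]
```

View pics/s14c.png

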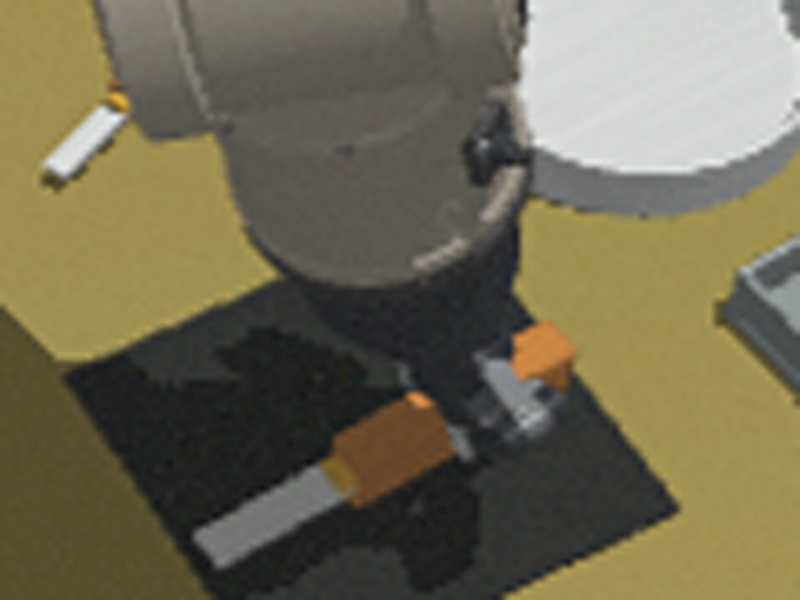

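>>> {"method": "drive_tool", "body": {"deltas": [[[0,0,0,0,0,0],[0,0,0,0,0,0],[0,0,0,0,0,0],[0,0,0,0,0,0],[0,0,0,0,0,0],[0,0,-0.4,0,0,0],[0,0,-0.7,0,0,0],[0,0,-0.9,0,0,0],[0,0,-0.9,-0.4,0,0],[0,0,-0.9,-0.6,0,0],[0,0,-0.9,-0.6,0,0],[0,0,-0.4,-0.6,0,0],[0,0,0,-0.7,0,0],[0,0,0,0,0,0]]], "claw": 0.5}}

```text
time: 17.13
ee_pos: [0.5455, 0.1034, 0.1623]
tool_rot: [1.0, 0.014, 0.001, 0.001]
force: [-0.2, 1.5, -0.1]
width: 0.747
```

```bash
python3 -c "
from h import *
go([.545,.142,.0095])
a=snap('scene','s15');b=snap('top','t15')
crop(a,150,150,390,330,'s15c');crop(b,210,130,370,250,'t15c')"
```

```text
t 17.13 tcp [0.5455 0.1034 0.1623] x [1.    0.028 0.002] z [ 0.002 -0.002 -1.   ] F [-0.2  1.5 -0.1] w 0.747 q [-0.83  0.36  0.64  1.97 -0.27  0.89 -0.01]
delta units [ 0.01 -1.3   5.09]
```

View pics/s15c.png

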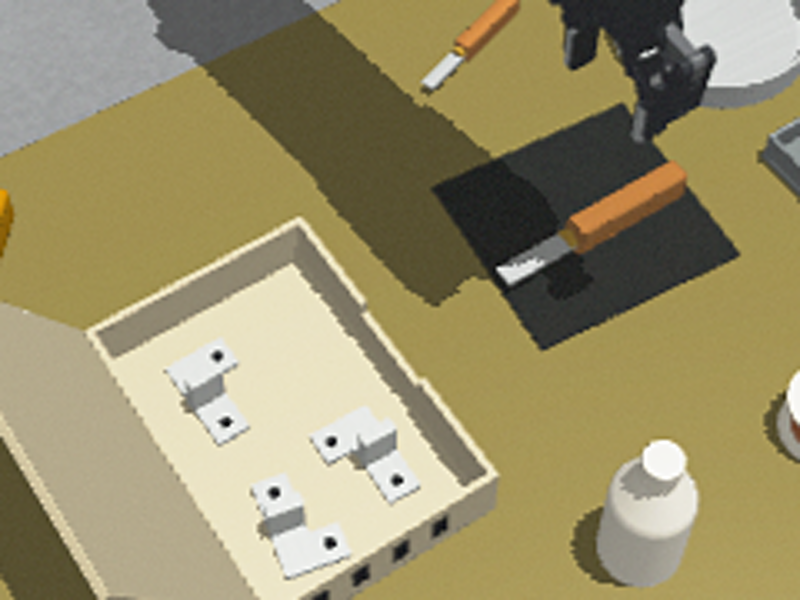

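View pics/t15c.png

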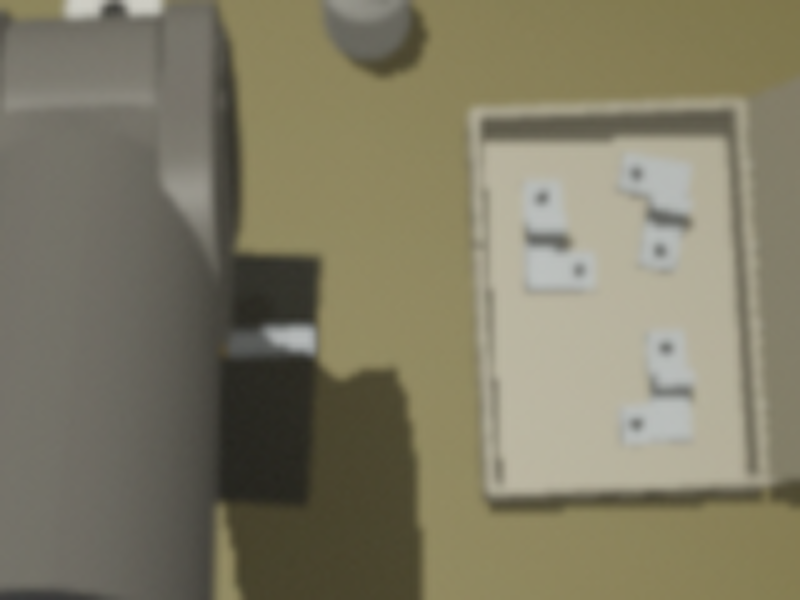

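```bash
cat > ears.py <<'E'
from h import *
import sys
def ears(name,im,z=.011):
    hsv=cv2.cvtColor(im,cv2.COLOR_BGR2HSV);H,S,V=cv2.split(hsv)
    u0,v0,u1,v1=(295,140,365,240) if name=='top' else (170,205,310,345)
    m=np.zeros(S.shape,np.uint8); m[v0:v1,u0:u1]=((S<25)&(V>(125 if name=='top' else 150)))[v0:v1,u0:u1]*255
    m=cv2.morphologyEx(m,cv2.MORPH_CLOSE,np.ones((5,5)))
    cs,_=cv2.findContours(m,0,2)
    for c in cs:
        if cv2.contourArea(c)<40: continue
        ap=cv2.approxPolyDP(c,2,True)[:,0]
        print(name,cv2.contourArea(c),[(p.tolist(),onz(name,p,z)[:2].round(3).tolist()) for p in ap])
    return m
if __name__=='__main__':
    a=cv2.imread('pics/s15.png');b=cv2.imread('pics/t15.png')
    print(cv2.cvtColor(b,cv2.COLOR_BGR2HSV)[185:189,318],cv2.cvtColor(b,cv2.COLOR_BGR2HSV)[210,320])
    print(cv2.cvtColor(a,cv2.COLOR_BGR2HSV)[262,220],cv2.cvtColor(a,cv2.COLOR_BGR2HSV)[310,205])
    m=ears('scene',a);m2=ears('top',b)
    crop(a,170,200,310,350,'e1');crop(b,290,145,370,235,'e2')
E
python3 ears.py
```

```text
[[ 68   5 193]
 [ 70   4 189]
 [ 48   7 176]
 [ 26  23 167]] [ 24  33 186]
[ 24  44 235] [ 22  58 181]
scene 378.5 [([225, 295], [0.59, -0.201]), ([229, 305], [0.616, -0.205]), ([235, 305], [0.623, -0.194]), ([235, 309], [0.631, -0.199]), ([231, 311], [0.63, -0.209]), ([236, 322], [0.658, -0.212]), ([255, 315], [0.666, -0.17]), ([251, 307], [0.645, -0.167]), ([239, 306], [0.629, -0.188]), ([240, 299], [0.616, -0.178]), ([235, 292], [0.596, -0.179])]
scene 381.5 [([243, 280], [0.58, -0.149]), ([248, 288], [0.603, -0.15]), ([259, 284], [0.607, -0.124]), ([266, 300], [0.648, -0.131]), ([275, 295], [0.649, -0.108]), ([266, 284], [0.615, -0.111]), ([268, 277], [0.603, -0.098]), ([260, 272], [0.583, -0.106])]
scene 314.5 [([215, 251], [0.481, -0.166]), ([200, 261], [0.486, -0.207]), ([204, 267], [0.504, -0.207]), ([211, 267], [0.513, -0.194]), ([209, 274], [0.526, -0.206]), ([217, 282], [0.553, -0.2]), ([224, 277], [0.551, -0.181]), ([213, 267], [0.515, -0.19]), ([213, 263], [0.506, -0.185]), ([221, 258], [0.504, -0.163])]
top 238.5 [([345, 195], [0.554, -0.204]), ([339, 196], [0.551, -0.185]), ([339, 209], [0.51, -0.184]), ([333, 212], [0.501, -0.165]), ([336, 219], [0.478, -0.174]), ([348, 217], [0.484, -0.211]), ([349, 205], [0.522, -0.216])]
top 238.5 [([316, 165], [0.652, -0.116]), ([314, 185], [0.587, -0.108]), ([316, 188], [0.578, -0.114]), ([326, 188], [0.577, -0.145]), ([329, 181], [0.599, -0.155]), ([323, 179], [0.606, -0.136]), ([322, 166], [0.648, -0.134])]
top 223.0 [([335, 160], [0.667, -0.176]), ([333, 167], [0.645, -0.169]), ([339, 170], [0.635, -0.188]), ([337, 182], [0.596, -0.18]), ([345, 183], [0.592, -0.205]), ([348, 163], [0.657, -0.217])]
```

View pics/e1.png

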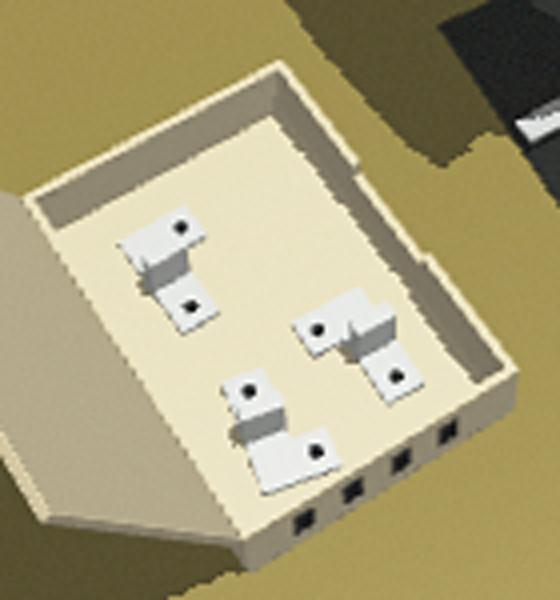

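View pics/e2.png

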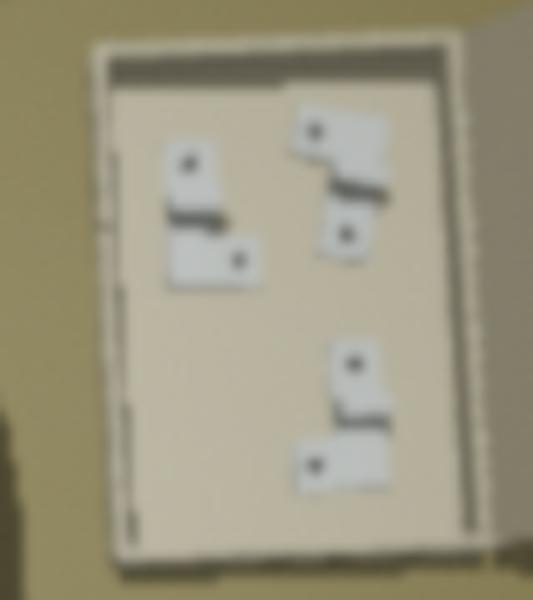

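```bash
python3 -c "
from h import *
go([.518,-.1945,.12],3)"
```

```text
t 17.23 tcp [0.5447 0.1016 0.161 ] x [ 1.     0.026 -0.   ] z [-0.     0.002 -1.   ] F [-0.1 -1.  -0.1] w 0.753 q [-0.82  0.36  0.64  1.98 -0.28  0.89 -0.  ]
delta units [-1.14  9.84  1.35]
heading 1.49 turn z units -0.25
```

>>> {"method": "drive_tool", "body": {"deltas": [[[-0.08,0.4,0,0,0,-0.05],[-0.08,0.75,0,0,0,-0.05],[-0.08,0.75,0,0,0,-0.05],[-0.08,0.75,0,0,0,-0.05],[-0.08,0.75,0,0,0,-0.05],[-0.08,0.75,0,0,0,0],[-0.08,0.75,0.1,0,0,0],[-0.08,0.75,0.2,0,0,0],[-0.08,0.75,0.2,0,0,0],[-0.08,0.75,0.2,0,0,0],[-0.08,0.75,0.2,0,0,0],[-0.08,0.75,0.2,0,0,0],[-0.08,0.7,0.2,0,0,0],[-0.08,0.5,0.05,0,0,0],[0,0,0,0,0,0]]], "claw": 0, "force": 40}}

```text
time: 18.48
ee_pos: [0.5222, -0.2014, 0.1198]
tool_rot: [1.0, 0.022, -0.0, 0.0]
force: [-0.9, 0.5, 0.4]
width: 0.499
```

```bash
python3 -c "
from h import *
go([.518,-.1945,.017],3)
a=snap('scene','s16');b=snap('top','t16')
crop(a,120,130,320,350,'s16c');crop(b,290,145,370,235,'t16c')"
```

```text
t 18.48 tcp [ 0.5222 -0.2014  0.1198] x [ 0.999  0.044 -0.001] z [-0.001 -0.    -1.   ] F [-0.9  0.5  0.4] w 0.499 q [-0.26  0.44  0.65  2.   -0.36  0.82  0.64]
delta units [-0.13 -0.24  3.43]
heading 2.49 turn z units -0.08
```

View pics/s16c.png

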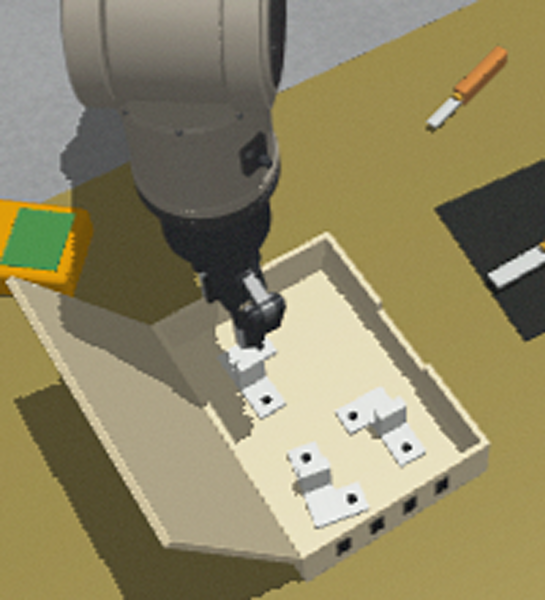

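Descend and grip ear C.

>>> {"method": "drive_tool", "body": {"deltas": [[[-0.13,-0.22,0.4,0,0,-0.08],[0,0,0.7,0,0,0],[0,0,0.7,0,0,0],[0,0,0.6,0,0,0],[0,0,0.5,0,0,0],[0,0,0.3,0,0,0],[0,0,0.2,0,0,0],[0,0,0,0,0,0]]]}}

```text
time: 19.25
ee_pos: [0.5201, -0.1894, 0.0176]
tool_rot: [1.0, 0.029, -0.001, -0.0]
force: [-0.1, -0.3, -0.4]
width: 0.498
```

```bash
python3 -c "
from h import *
go([.518,-.1945,.017],3)
a=snap('scene','s17');crop(a,150,190,310,350,'s17c')"
```

```text
t 19.25 tcp [ 0.5201 -0.1894  0.0176] x [ 0.998  0.059 -0.001] z [-0.001  0.    -1.   ] F [-0.1 -0.3 -0.4] w 0.498 q [-0.18  0.58  0.53  2.06 -0.49  0.63  0.74]
delta units [-0.08  0.17  0.02]
heading 3.37 turn z units 0.06
```

View pics/s17c.png

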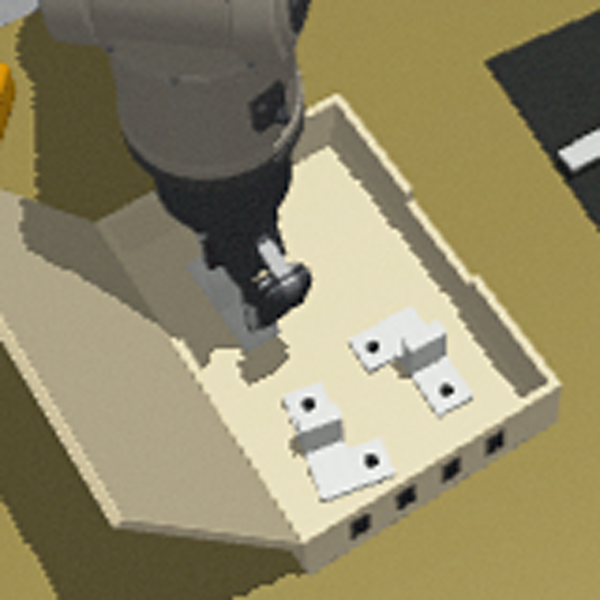

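>>> {"method": "drive_tool", "body": {"deltas": [[[-0.05,0.15,0,0,0,0],[0,0,0,0,0,0],[0,0,0,0,0,0]]]}}

```text
time: 19.55
ee_pos: [0.5197, -0.1946, 0.019]
tool_rot: [1.0, 0.029, 0.001, 0.0]
force: [-0.3, 0.6, 0.4]
width: 0.502
```

>>> {"method": "drive_tool", "body": {"deltas": [[[0,0,0,0,0,0],[0,0,0,0,0,0],[0,0,0,0,0,0],[0,0,0,0,0,0],[0,0,0,0,0,0],[0,0,0,0,0,0],[0,0,0,0,0,0]]], "claw": -1}}

```text
time: 20.13
ee_pos: [0.5197, -0.194, 0.0186]
tool_rot: [1.0, 0.03, 0.0, -0.0]
force: [-0.9, 0.4, 6.4]
width: 0.106
```

>>> {"method": "drive_tool", "body": {"deltas": [[[0,0,-0.3,0,0,0],[0,0,-0.6,0,0,0],[0,0,-0.7,0,0,0],[0,0,-0.7,0,0,0],[0,0,-0.6,0,0,0],[0,0,-0.4,0,0,0],[0,0,0,0,0,0]]]}}

```text
time: 20.72
ee_pos: [0.5206, -0.1944, 0.1198]
tool_rot: [1.0, 0.029, 0.002, 0.0]
force: [0.5, -0.2, -0.9]
width: 0.109
```

```bash
python3 -c "
from h import *
go([.628,.338,.12],3)
a=snap('scene','s18');crop(a,150,140,310,350,'s18c')"
```

```text
t 20.72 tcp [ 0.5206 -0.1944  0.1198] x [0.998 0.059 0.003] z [ 0.003 -0.    -1.   ] F [ 0.5 -0.2 -0.9] w 0.109 q [-0.28  0.43  0.65  2.01 -0.36  0.81  0.64]
delta units [  4.62 -17.5   -0.  ]
heading 3.37 turn z units 0.06
```

View pics/s18c.png

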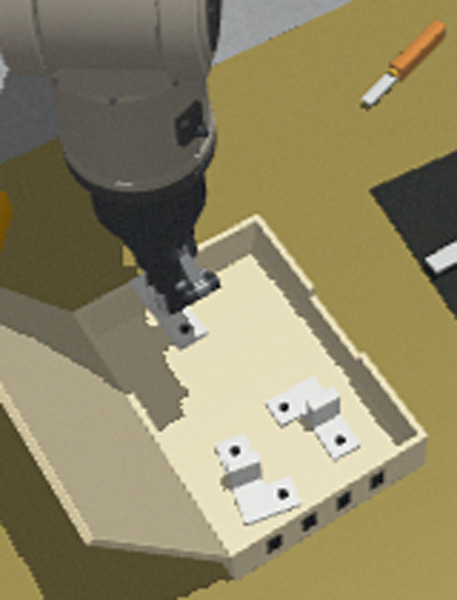

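>>> {"method": "drive_tool", "body": {"deltas": [[[0.1,-0.4,0,0,0,0],[0.2,-0.8,0,0,0,0],[0.25,-0.95,0,0,0,0],[0.25,-0.95,0,0,0,0],[0.25,-0.95,0,0,0,0],[0.25,-0.95,0,0,0,0],[0.25,-0.95,0,0,0,0],[0.25,-0.95,0,0,0,0],[0.25,-0.95,0,0,0,0],[0.25,-0.95,0,0,0,0],[0.25,-0.95,0,0,0,0],[0.25,-0.95,0,0,0,0],[0.25,-0.95,0,0,0,0],[0.25,-0.95,0,0,0,0],[0.25,-0.95,0,0,0,0],[0.25,-0.95,0,0,0,0],[0.25,-0.95,0,0,0,0],[0.25,-0.95,0,0,0,0],[0.25,-0.95,0,0,0,0],[0,0,0,0,0,0]]]}}

```text
time: 22.43
ee_pos: [0.6233, 0.3414, 0.1149]
tool_rot: [0.999, 0.033, -0.001, -0.001]
force: [-0.6, 0.6, -1.2]
width: 0.101
```

```bash
python3 -c "
from h import *
go([.628,.338,.022])
a=snap('scene','s19');crop(a,270,100,530,295,'s19c')"
```

```text
t 22.43 tcp [0.6233 0.3414 0.1149] x [ 0.998  0.066 -0.002] z [-0.002  0.001 -1.   ] F [-0.6  0.6 -1.2] w 0.101 q [-0.97  0.66  0.57  1.63 -0.42  0.97 -0.19]
delta units [0.16 0.13 3.1 ]
```

View pics/s19c.png

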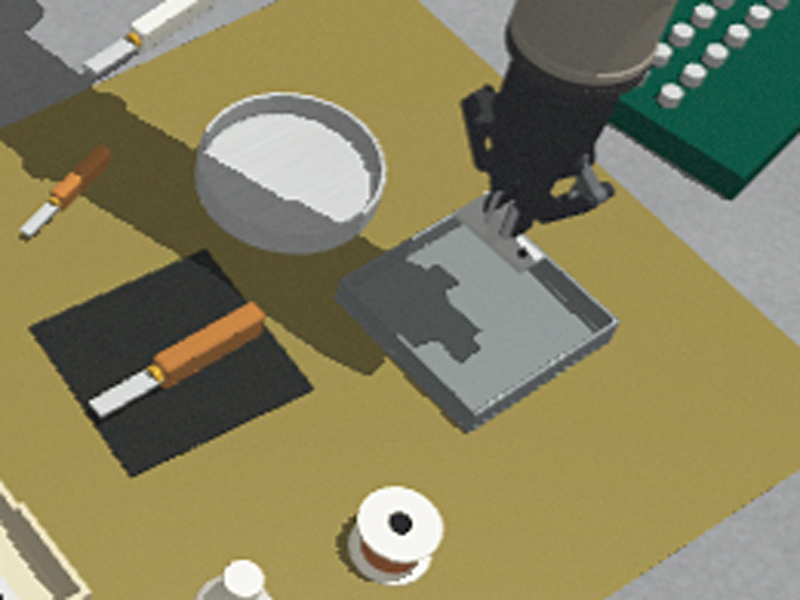

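>>> {"method": "drive_tool", "body": {"deltas": [[[0.1,0.1,0.5,0,0,0],[0,0,0.7,0,0,0],[0,0,0.7,0,0,0],[0,0,0.6,0,0,0],[0,0,0.4,0,0,0],[0,0,0.2,0,0,0],[0,0,0.08,0,0,0],[0,0,0,0,0,0]]]}}

```text
time: 23.15
ee_pos: [0.6283, 0.3302, 0.0216]
tool_rot: [1.0, 0.029, -0.0, 0.0]
force: [-0.4, -0.3, 0.6]
width: 0.107
```

>>> {"method": "drive_tool", "body": {"deltas": [[[0,0,0,0,0,0],[0,0,0,0,0,0],[0,0,0,0,0,0],[0,0,-0.3,0,0,0],[0,0,-0.7,0,0,0],[0,0,-0.8,0,0,0],[0,0,-0.8,0,0,0],[0,0,-0.5,0,0,0],[0,0,0,0,0,0]]], "claw": 0}}

```text
time: 23.9
ee_pos: [0.63, 0.3314, 0.1193]
tool_rot: [1.0, 0.029, 0.002, -0.001]
force: [1.0, 0.2, 0.2]
width: 0.502
```

```bash
python3 -c "
from h import *
go([.615,-.1215,.12],1)
a=snap('scene','s20');crop(a,270,100,530,295,'s20c');crop(a,170,200,310,350,'e20');b=snap('top','t20');crop(b,290,145,370,235,'f20')"; sed -i "s/s15/s20/;s/t15/t20/" ears.py; python3 ears.py
```

```text
t 23.9 tcp [0.63   0.3314 0.1193] x [0.998 0.059 0.005] z [ 0.004  0.003 -1.   ] F [1.  0.2 0.2] w 0.502 q [-0.96  0.66  0.58  1.63 -0.42  0.97 -0.19]
delta units [-1.39 15.04 -0.07]
heading 3.37 turn z units 0.39
[[ 68   5 200]
 [ 68   5 197]
 [ 45   8 183]
 [ 26  22 174]] [ 24  33 194]
[ 24  44 234] [ 22  57 179]
scene 397.0 [([225, 295], [0.59, -0.201]), ([232, 306], [0.621, -0.201]), ([231, 311], [0.63, -0.209]), ([236, 322], [0.658, -0.212]), ([254, 316], [0.666, -0.173]), ([251, 307], [0.645, -0.167]), ([239, 306], [0.629, -0.188]), ([240, 299], [0.616, -0.178]), ([235, 292], [0.596, -0.179])]
scene 381.5 [([243, 280], [0.58, -0.149]), ([248, 288], [0.603, -0.15]), ([259, 284], [0.607, -0.124]), ([266, 300], [0.648, -0.131]), ([275, 295], [0.649, -0.108]), ([266, 284], [0.615, -0.111]), ([268, 277], [0.603, -0.098]), ([260, 272], [0.583, -0.106])]
scene 49.5 [([309, 225], [0.537, 0.06]), ([299, 230], [0.536, 0.031]), ([303, 234], [0.55, 0.033]), ([309, 231], [0.551, 0.05])]
top 243.0 [([315, 165], [0.652, -0.112]), ([315, 187], [0.581, -0.111]), ([329, 187], [0.58, -0.155]), ([329, 181], [0.599, -0.155]), ([323, 179], [0.606, -0.136]), ([322, 166], [0.648, -0.134])]
top 225.0 [([335, 160], [0.667, -0.176]), ([333, 167], [0.645, -0.169]), ([339, 170], [0.635, -0.188]), ([337, 182], [0.596, -0.18]), ([343, 184], [0.589, -0.199]), ([348, 163], [0.657, -0.217])]
```

View pics/s20c.png

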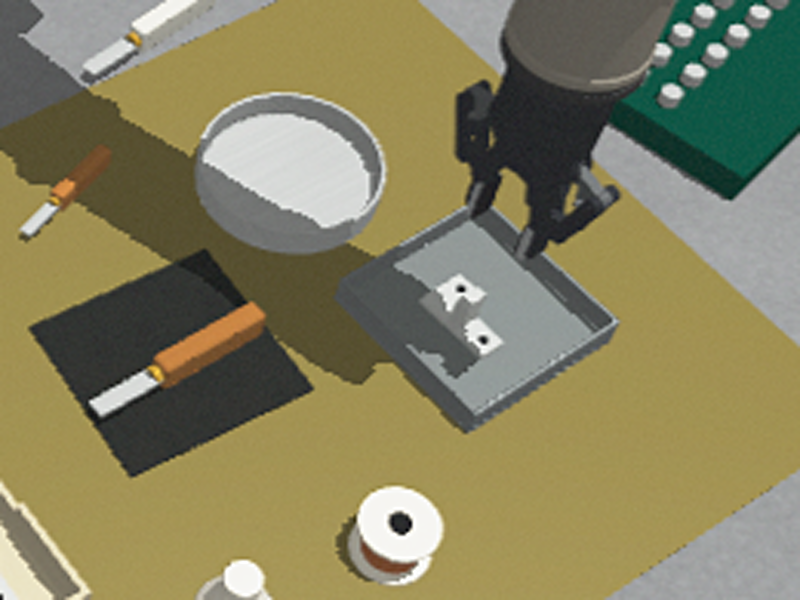

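View pics/e20.png

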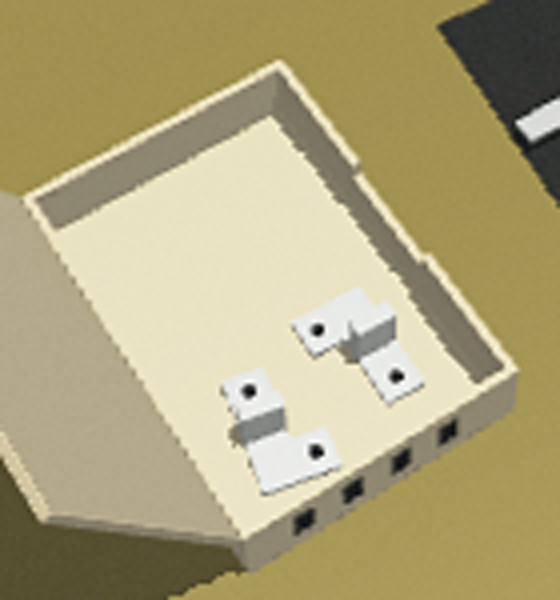

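>>> {"method": "drive_tool", "body": {"deltas": [[[0,0.4,0,0,0,0.1],[-0.07,0.8,0,0,0,0.1],[-0.07,0.9,0,0,0,0.1],[-0.07,0.9,0,0,0,0.1],[-0.07,0.9,0,0,0,0],[-0.07,0.9,0,0,0,0],[-0.07,0.9,0,0,0,0],[-0.07,0.9,0,0,0,0],[-0.07,0.9,0,0,0,0],[-0.07,0.9,0,0,0,0],[-0.07,0.9,0,0,0,0],[-0.07,0.9,0,0,0,0],[-0.07,0.9,0,0,0,0],[-0.07,0.9,0,0,0,0],[-0.07,0.9,0,0,0,0],[-0.05,0.9,0,0,0,0],[0,0.7,0,0,0,0],[0,0.5,0,0,0,0],[0,0,0,0,0,0]]]}}

```text
time: 25.58
ee_pos: [0.6054, -0.1247, 0.1142]
tool_rot: [1.0, 0.006, -0.001, 0.001]
force: [-1.4, -0.0, 0.1]
width: 0.497
```

```bash
python3 -c "
from h import *
go([.615,-.1215,.017],1)"
```

```text
t 25.58 tcp [ 0.6054 -0.1247  0.1142] x [ 1.     0.012 -0.001] z [-0.001 -0.002 -1.   ] F [-1.4 -0.   0.1] w 0.497 q [-0.37  0.53  0.62  1.86 -0.39  0.87  0.46]
delta units [ 0.32 -0.11  3.24]
heading 0.66 turn z units -0.06
```

>>> {"method": "drive_tool", "body": {"deltas": [[[0.2,-0.05,0.4,0,0,0],[0.12,-0.05,0.6,0,0,0],[0,0,0.6,0,0,0],[0,0,0.6,0,0,0],[0,0,0.5,0,0,0],[0,0,0.3,0,0,0],[0,0,0.2,0,0,0],[0,0,0,0,0,0]]]}}

```text
time: 26.25
ee_pos: [0.616, -0.1164, 0.0176]
tool_rot: [1.0, 0.009, -0.001, 0.0]
force: [-0.2, -0.4, 0.2]
width: 0.503
```

```bash
python3 -c "
from h import *
go([.615,-.1215,.017],1)
a=snap('scene','s21');crop(a,170,190,310,350,'s21c')"
```

```text
t 26.25 tcp [ 0.616  -0.1164  0.0176] x [ 1.     0.017 -0.002] z [-0.002 -0.    -1.   ] F [-0.2 -0.4  0.2] w 0.503 q [-0.3   0.67  0.52  1.88 -0.49  0.72  0.53]
delta units [-0.04  0.17  0.02]
heading 0.98 turn z units -0.0
```

View pics/s21c.png

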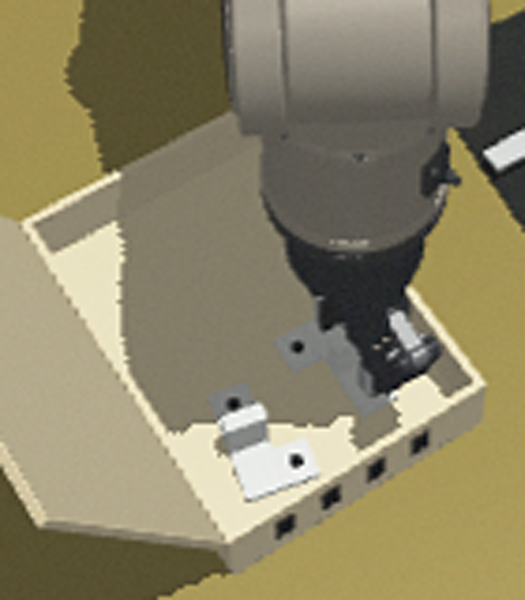

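>>> {"method": "drive_tool", "body": {"deltas": [[[0,0.17,0,0,0,0],[0,0,0,0,0,0]]]}}

```text
time: 26.47
ee_pos: [0.6172, -0.1229, 0.0199]
tool_rot: [1.0, 0.008, 0.001, 0.0]
force: [-0.8, 0.2, 0.5]
width: 0.501
```

>>> {"method": "drive_tool", "body": {"deltas": [[[0,0,0,0,0,0],[0,0,0,0,0,0],[0,0,0,0,0,0],[0,0,0,0,0,0],[0,0,0,0,0,0],[0,0,0,0,0,0],[0,0,0,0,0,0]]], "claw": -1}}

```text
time: 27.05
ee_pos: [0.6171, -0.1218, 0.0194]
tool_rot: [1.0, 0.008, 0.0, -0.0]
force: [0.1, -0.3, 5.9]
width: 0.108
```

>>> {"method": "drive_tool", "body": {"deltas": [[[0,0,-0.3,0,0,0],[0,0,-0.6,0,0,0],[0,0,-0.7,0,0,0],[0,0,-0.7,0,0,0],[0,0,-0.7,0,0,0],[0,0,-0.5,0,0,0],[0,0,0,0,0,0]]]}}

```text
time: 27.63
ee_pos: [0.6182, -0.1222, 0.1275]
tool_rot: [1.0, 0.008, 0.002, 0.0]
force: [0.9, 0.0, 0.5]
width: 0.11
```

```bash
python3 - <<'E'
from h import *
# dish circle: rim contour pts from initial pictures
for n,bx in (('top',(150,205,215,270)),('scene',(325,125,402,190))):
    im=cv2.imread('pics/t0.png') if 0 else cv2.imread(f'pics/{n}0.png'); H,S,V=cv2.split(cv2.cvtColor(im,cv2.COLOR_BGR2HSV))
    m=np.zeros(S.shape,np.uint8);x0,y0,x1,y1=bx;m[y0:y1,x0:x1]=(S<60)[y0:y1,x0:x1]*255
    c=max(cv2.findContours(m,0,1)[0],key=cv2.contourArea)[:,0]
    P=np.array([onz(n,p,.028)[:2] for p in c]);Q=np.array([onz(n,p,0)[:2] for p in c])
    print(n,cv2.minEnclosingCircle(P.astype(np.float32)),P.min(0),P.max(0),Q.min(0),Q.max(0))
go([.435,.32,.12])
a=snap('scene','s22');crop(a,170,150,310,350,'s22c')
E
```

```text
top ((0.43168455362319946, 0.30112624168395996), 0.08383792638778687) [0.35101931 0.2186404 ] [0.51418264 0.38429154] [0.35199398 0.2232921 ] [0.51851447 0.39235158]
scene ((0.43932318687438965, 0.29684650897979736), 0.09036365896463394) [0.35370197 0.21048947] [0.52705208 0.38593021] [0.33425564 0.22684734] [0.51230234 0.40704131]
t 27.63 tcp [ 0.6182 -0.1222  0.1275] x [1.    0.017 0.004] z [ 0.004 -0.    -1.   ] F [0.9 0.  0.5] w 0.11 q [-0.37  0.53  0.63  1.83 -0.39  0.9   0.45]
delta units [ -5.86 -14.84   0.22]
```

View pics/s22c.png

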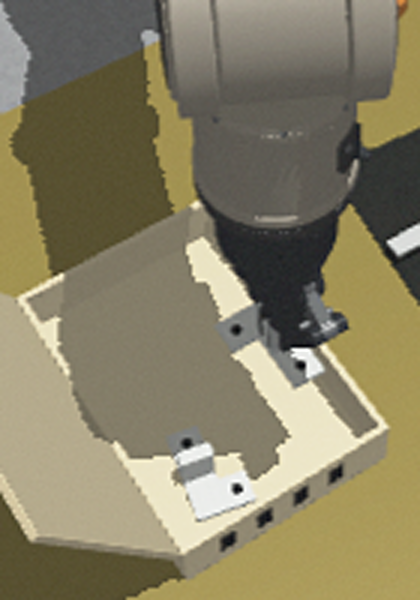

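>>> {"method": "drive_tool", "body": {"deltas": [[[-0.1,-0.4,0,0,0,0],[-0.25,-0.7,0,0,0,0],[-0.36,-0.86,0,0,0,0],[-0.36,-0.86,0,0,0,0],[-0.36,-0.86,0,0,0,0],[-0.36,-0.86,0,0,0,0],[-0.36,-0.86,0,0,0,0],[-0.36,-0.86,0,0,0,0],[-0.36,-0.86,0,0,0,0],[-0.36,-0.86,0,0,0,0],[-0.36,-0.86,0,0,0,0],[-0.36,-0.86,0,0,0,0],[-0.36,-0.86,0,0,0,0],[-0.36,-0.86,0,0,0,0],[-0.36,-0.86,0,0,0,0],[-0.36,-0.86,0,0,0,0],[-0.36,-0.86,0,0,0,0],[-0.36,-0.86,0,0,0,0],[0,0,0,0,0,0]]]}}

```text
time: 29.27
ee_pos: [0.4223, 0.3261, 0.1228]
tool_rot: [1.0, 0.012, -0.001, -0.0]
force: [-0.7, 1.0, -1.0]
width: 0.107
```

```bash
python3 -c "
from h import *
go([.433,.330,.022],1)
a=snap('scene','s23');crop(a,270,60,530,255,'s23c')"
```

```text
t 29.27 tcp [0.4223 0.3261 0.1228] x [ 1.     0.024 -0.002] z [-0.002  0.    -1.   ] F [-0.7  1.  -1. ] w 0.107 q [-1.27  0.38  0.61  2.05 -0.3   0.8  -0.46]
delta units [ 0.37 -0.12  3.36]
heading 1.36 turn z units 0.06
```

View pics/s23c.png

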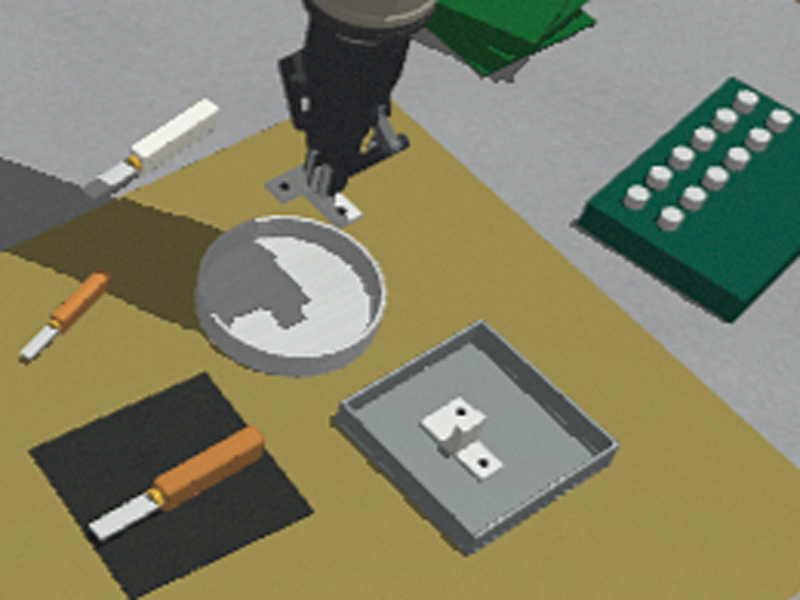

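>>> {"method": "drive_tool", "body": {"deltas": [[[0.2,0,0.4,0,0,0],[0,0,0.6,0,0,0],[0,0,0.6,0,0,0],[0,0,0.3,0,0,0],[0,0,0,0,0,0]]]}}

```text
time: 29.73
ee_pos: [0.4308, 0.3195, 0.0649]
tool_rot: [1.0, 0.008, -0.001, 0.002]
force: [-1.3, 0.2, -0.5]
width: 0.105
```

```bash
python3 -c "
from h import *
go([.433,.330,.021],1)"
```

```text
t 29.73 tcp [0.4308 0.3195 0.0649] x [ 1.     0.016 -0.002] z [-0.002 -0.003 -1.   ] F [-1.3  0.2 -0.5] w 0.105 q [-1.19  0.48  0.55  2.07 -0.38  0.69 -0.38]
delta units [ 0.08 -0.35  1.46]
heading 0.93 turn z units -0.01
```

>>> {"method": "drive_tool", "body": {"deltas": [[[0.06,-0.35,0.4,0,0,0],[0,0,0.5,0,0,0],[0,0,0.3,0,0,0],[0,0,0.2,0,0,0],[0,0,0.05,0,0,0],[0,0,0,0,0,0],[0,0,0,0,0,0]]]}}

```text
time: 30.32
ee_pos: [0.4338, 0.3314, 0.0239]
tool_rot: [1.0, 0.008, 0.0, -0.0]
force: [0.6, 0.1, -0.2]
width: 0.106
```

>>> {"method": "drive_tool", "body": {"deltas": [[[0,0,0,0,0,0],[0,0,0,0,0,0],[0,0,0,0,0,0],[0,0,-0.3,0,0,0],[0,0,-0.7,0,0,0],[0,0,-0.8,0,0,0],[0,0,-0.8,0,0,0],[0,0,-0.5,0,0,0],[0,0,0,0,0,0]]], "claw": 0}}

```text
time: 31.07
ee_pos: [0.4349, 0.3325, 0.12]
tool_rot: [1.0, 0.008, 0.001, -0.002]
force: [0.8, 0.1, 0.5]
width: 0.499
```

```bash
python3 -c "
from h import *
go([.628,-.198,.12],-11)
a=snap('scene','s24');crop(a,270,60,530,255,'s24c');b=snap('top','t24')"; sed -i "s/s20/s24/;s/t20/t24/" ears.py; python3 ears.py
```

```text
t 31.07 tcp [0.4349 0.3325 0.12  ] x [1.    0.017 0.003] z [ 0.003  0.004 -1.   ] F [0.8 0.1 0.5] w 0.499 q [-1.26  0.4   0.61  2.02 -0.32  0.8  -0.45]
delta units [ 6.14 17.79 -0.05]
heading 0.95 turn z units 1.99
[[ 24  33 185]
 [ 25  33 185]
 [ 25  33 185]
 [ 25  33 185]] [ 24  34 187]
[ 24  47 230] [ 23  59 174]
scene 368.0 [([225, 295], [0.59, -0.201]), ([229, 305], [0.616, -0.205]), ([235, 305], [0.623, -0.194]), ([235, 309], [0.631, -0.199]), ([231, 311], [0.63, -0.209]), ([236, 322], [0.658, -0.212]), ([254, 316], [0.666, -0.173]), ([251, 307], [0.645, -0.167]), ([238, 306], [0.628, -0.19]), ([240, 299], [0.616, -0.178]), ([235, 292], [0.596, -0.179])]
scene 49.5 [([309, 225], [0.537, 0.06]), ([299, 230], [0.536, 0.031]), ([303, 234], [0.55, 0.033]), ([309, 231], [0.551, 0.05])]
top 222.5 [([335, 160], [0.667, -0.176]), ([333, 167], [0.645, -0.169]), ([339, 169], [0.638, -0.188]), ([337, 182], [0.596, -0.18]), ([343, 184], [0.589, -0.199]), ([348, 163], [0.657, -0.217])]
```

View pics/s24.png

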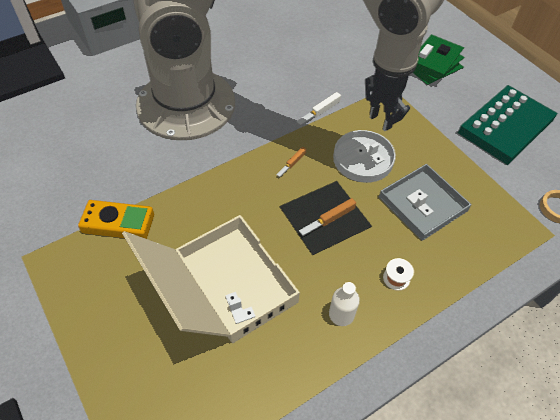

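>>> {"method": "drive_tool", "body": {"deltas": [[[0,0,0,0,0,0.5],[0,0,0,0,0,0.5],[0,0,0,0,0,0.5],[0,0,0,0,0,0.5],[0.3,0.5,0,0,0,0],[0.52,0.86,0,0,0,0],[0.52,0.86,0,0,0,0],[0.52,0.86,0,0,0,0],[0.52,0.86,0,0,0,0],[0.52,0.86,0,0,0,0],[0.52,0.86,0,0,0,0],[0.52,0.86,0,0,0,0],[0.52,0.86,0,0,0,0],[0.52,0.86,0,0,0,0],[0.52,0.86,0,0,0,0],[0.52,0.86,0,0,0,0],[0.52,0.86,0,0,0,0],[0.52,0.86,0,0,0,0],[0.52,0.86,0,0,0,0],[0.52,0.86,0,0,0,0]]]}}

```text
time: 32.83
ee_pos: [0.5949, -0.111, 0.1155]
tool_rot: [0.995, -0.096, -0.001, 0.0]
force: [1.0, -0.5, -0.2]
width: 0.502
```

>>> {"method": "drive_tool", "body": {"deltas": [[[0.52,0.86,0,0,0,0],[0.52,0.86,0,0,0,0],[0.5,0.7,0,0,0,0],[0,0.3,0.2,0,0,0],[0,0,0.5,0,0,0],[0,0,0.5,0,0,0],[0,0,0,0,0,0]]]}}

```text
time: 33.42
ee_pos: [0.6227, -0.1961, 0.0761]
tool_rot: [0.995, -0.096, -0.003, -0.001]
force: [-0.9, 0.4, -0.7]
width: 0.5
```

```bash
python3 -c "
from h import *
go([.628,-.198,.017],-11)
a=snap('scene','s25');crop(a,170,150,310,350,'s25c')"
```

```text
t 33.42 tcp [ 0.6227 -0.1961  0.0761] x [ 0.982 -0.19  -0.006] z [-0.005  0.002 -1.   ] F [-0.9  0.4 -0.7] w 0.5 q [-0.23  0.64  0.61  1.8  -0.47  0.86  0.42]
delta units [0.2  0.03 1.97]
heading -10.96 turn z units 0.01
```

View pics/s25c.png

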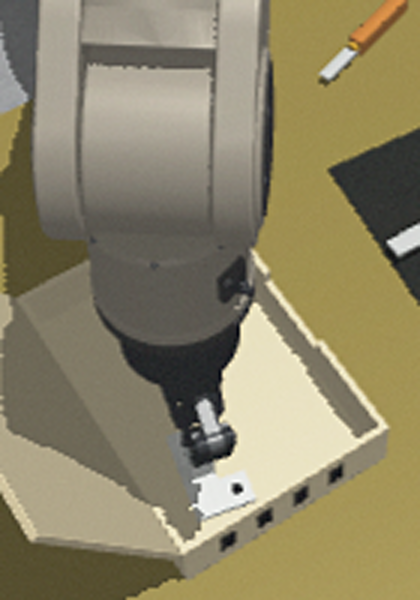

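>>> {"method": "drive_tool", "body": {"deltas": [[[0.15,0.1,0.4,0,0,0],[0,0,0.6,0,0,0],[0,0,0.5,0,0,0],[0,0,0.3,0,0,0],[0,0,0.13,0,0,0],[0,0,0,0,0,0],[0,0,0,0,0,0]]]}}

```text
time: 34.05
ee_pos: [0.6289, -0.2024, 0.0228]
tool_rot: [0.995, -0.096, 0.0, 0.0]
force: [-0.4, -0.4, 0.1]
width: 0.497
```

```bash
python3 -c "
from h import *
go([.628,-.198,.017],-11)"
```

```text
t 34.05 tcp [ 0.6289 -0.2024  0.0228] x [ 0.982 -0.191  0.   ] z [ 0. -0. -1.] F [-0.4 -0.4  0.1] w 0.497 q [-0.19  0.72  0.56  1.8  -0.52  0.77  0.46]
delta units [-0.06 -0.14  0.19]
heading -11.03 turn z units -0.01
```

>>> {"method": "drive_tool", "body": {"deltas": [[[-0.04,-0.13,0.13,0,0,0],[0,0,0,0,0,0]]]}}

```text
time: 34.22
ee_pos: [0.6285, -0.1973, 0.0186]
tool_rot: [0.995, -0.096, 0.0, -0.0]
force: [0.3, -0.1, 0.0]
width: 0.501
```

>>> {"method": "drive_tool", "body": {"deltas": [[[0,0,0,0,0,0],[0,0,0,0,0,0],[0,0,0,0,0,0],[0,0,0,0,0,0],[0,0,0,0,0,0],[0,0,0,0,0,0],[0,0,0,0,0,0]]], "claw": -1}}

```text
time: 34.8
ee_pos: [0.6286, -0.1984, 0.019]
tool_rot: [0.995, -0.096, 0.0, 0.0]
force: [-0.3, 0.3, 6.9]
width: 0.106
```

>>> {"method": "drive_tool", "body": {"deltas": [[[0,0,-0.3,0,0,0],[0,0,-0.6,0,0,0],[0,0,-0.7,0,0,0],[0,0,-0.7,0,0,0],[0,0,-0.7,0,0,0],[0,0,-0.5,0,0,0],[0,0,0,0,0,-0.5],[0,0,0,0,0,-0.5],[0,0,0,0,0,-0.5],[0,0,0,0,0,-0.4],[0,0,0,0,0,0]]]}}

```text
time: 35.72
ee_pos: [0.6282, -0.1983, 0.1239]
tool_rot: [1.0, 0.004, 0.0, -0.0]
force: [0.0, -0.1, -1.7]
width: 0.105
```

```bash
python3 -c "
from h import *
go([.433,.272,.12],1)
a=snap('scene','s26');crop(a,170,150,310,350,'s26c')"
```

```text
t 35.72 tcp [ 0.6282 -0.1983  0.1239] x [1.    0.009 0.   ] z [ 0.  0. -1.] F [ 0.  -0.1 -1.7] w 0.105 q [-0.22  0.58  0.6   1.76 -0.4   0.93  0.55]
delta units [ -6.37 -15.73   0.13]
heading 0.49 turn z units -0.08
```

View pics/s26c.png

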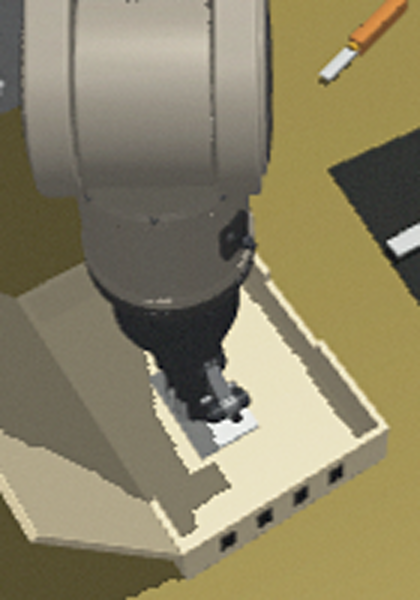

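>>> {"method": "drive_tool", "body": {"deltas": [[[-0.2,-0.5,0,0,0,0],[-0.36,-0.9,0,0,0,0],[-0.36,-0.9,0,0,0,0],[-0.36,-0.9,0,0,0,0],[-0.36,-0.9,0,0,0,0],[-0.36,-0.9,0,0,0,0],[-0.36,-0.9,0,0,0,0],[-0.36,-0.9,0,0,0,0],[-0.36,-0.9,0,0,0,0],[-0.36,-0.9,0,0,0,0],[-0.36,-0.9,0,0,0,0],[-0.36,-0.9,0,0,0,0],[-0.36,-0.9,0,0,0,0],[-0.36,-0.9,0,0,0,0],[-0.36,-0.9,0,0,0,0],[-0.36,-0.9,0,0,0,0],[-0.36,-0.9,0,0,0,0],[-0.36,-0.8,0,0,0,0],[0,0,0,0,0,0],[0,0,0,0,0,0]]]}}

```text
time: 37.43
ee_pos: [0.435, 0.2728, 0.1236]
tool_rot: [1.0, 0.004, -0.0, 0.0]
force: [0.3, -0.3, 0.0]
width: 0.106
```

```bash
python3 -c "
from h import *
go([.433,.272,.06],1)
a=snap('scene','s27');crop(a,300,80,430,200,'s27c')"
```

```text
t 37.43 tcp [0.435  0.2728 0.1236] x [ 1.     0.008 -0.   ] z [-0. -0. -1.] F [ 0.3 -0.3  0. ] w 0.106 q [-1.18  0.34  0.6   2.09 -0.27  0.78 -0.41]
delta units [-0.07  0.03  2.12]
heading 0.45 turn z units -0.09
```

View pics/s27c.png

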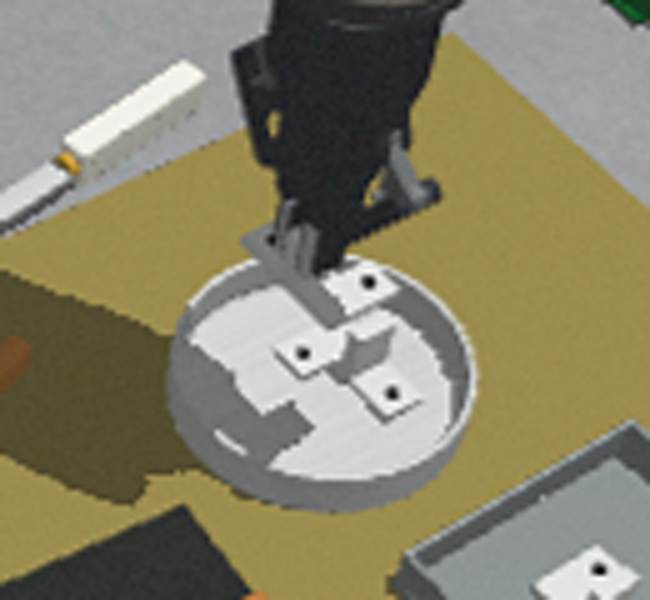

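```bash
python3 -c "
from h import *
for p in ((303,352),(392,392),(275,345),(420,400)): print(onz('scene',(300+p[0]/5,80+p[1]/5),.009).round(3))"
```

```text
[0.412 0.314 0.009]
[0.459 0.336 0.009]
[0.4   0.304 0.009]
[0.471 0.345 0.009]
```

>>> {"method": "drive_tool", "body": {"deltas": [[[-0.06,0.05,0.4,0,0,0],[0,0,0.7,0,0,0],[0,0,0.6,0,0,0],[0,0,0.3,0,0,0],[0,0,0,0,0,0],[0,0,0,0,0,0]]]}}

```text
time: 37.98
ee_pos: [0.4343, 0.2691, 0.0638]
tool_rot: [1.0, 0.002, -0.0, 0.0]
force: [0.6, -0.3, -0.7]
width: 0.113
```

```bash
python3 -c "
from h import *
go([.433,.270,.020],1)
a=snap('scene','s28');crop(a,300,80,430,200,'s28c')"
```

```text
t 37.98 tcp [0.4343 0.2691 0.0638] x [ 1.     0.005 -0.   ] z [-0.    -0.001 -1.   ] F [ 0.6 -0.3 -0.7] w 0.113 q [-1.12  0.44  0.53  2.13 -0.36  0.66 -0.33]
delta units [-0.04 -0.03  1.46]
heading 0.27 turn z units -0.12
```

View pics/s28c.png

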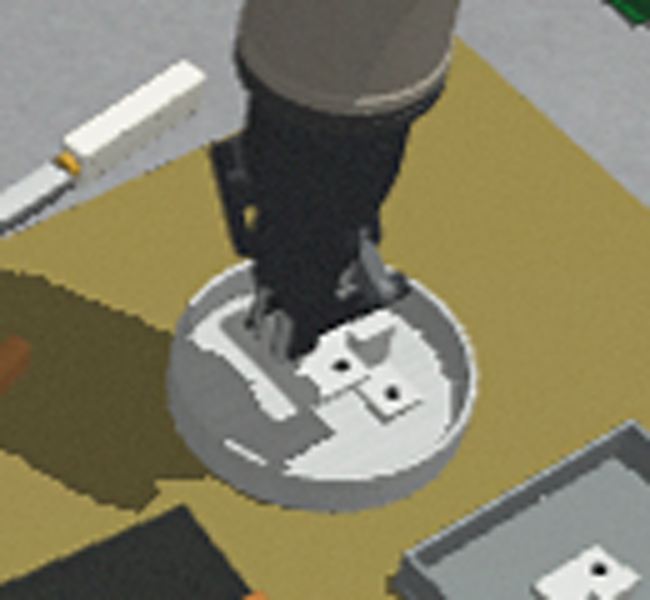

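>>> {"method": "drive_tool", "body": {"deltas": [[[0,0,0.4,0,0,0],[0,0,0.4,0,0,0],[0,0,0.3,0,0,0],[0,0,0.2,0,0,0],[0,0,0.12,0,0,0],[0,0,0,0,0,0],[0,0,0,0,0,0]]]}}

```text
time: 38.62
ee_pos: [0.4339, 0.2698, 0.0209]
tool_rot: [1.0, 0.003, -0.0, 0.0]
force: [0.2, -0.6, -0.4]
width: 0.099
```

>>> {"method": "drive_tool", "body": {"deltas": [[[0,0,0,0,0,0],[0,0,0,0,0,0],[0,0,0,0,0,0],[0,0,-0.3,0,0,0],[0,0,-0.7,0,0,0],[0,0,-0.8,0,0,0],[0,0,-0.8,0,0,0],[0,0,-0.8,0,0,0],[0,0,-0.8,0,0,0],[0,0,0,0,0,0]]], "claw": 0}}

```text
time: 39.45
ee_pos: [0.4356, 0.2709, 0.1515]
tool_rot: [1.0, 0.003, 0.002, -0.002]
force: [1.6, 0.9, 0.6]
width: 0.502
```

```bash
python3 -c "
from h import *
go([.57,-.16,.25])
a=snap('scene','s29');crop(a,270,80,480,240,'s29c');b=snap('top','t29')"
```

```text
t 39.45 tcp [0.4356 0.2709 0.1515] x [1.    0.006 0.004] z [ 0.004  0.004 -1.   ] F [1.6 0.9 0.6] w 0.502 q [-1.21  0.29  0.63  2.08 -0.24  0.83 -0.44]
delta units [ 4.41 14.38 -3.33]
```

View pics/s29c.png

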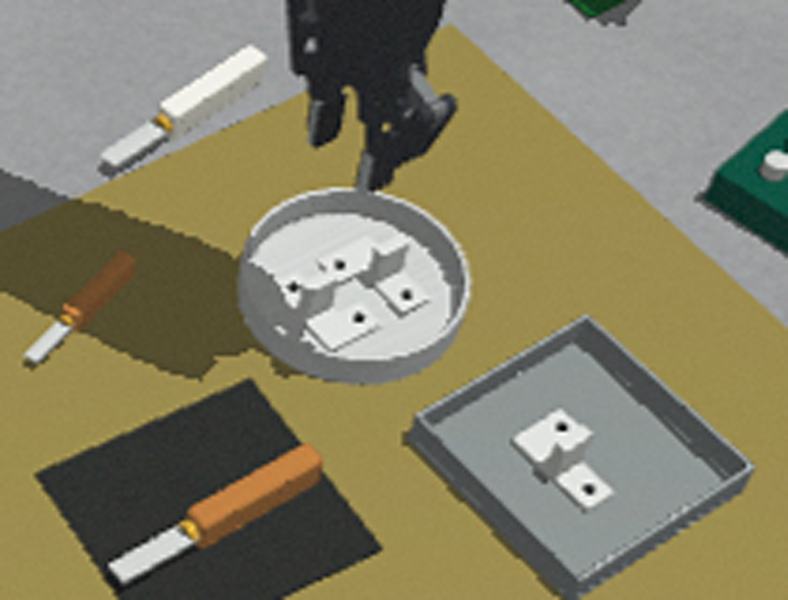

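View pics/t29.png

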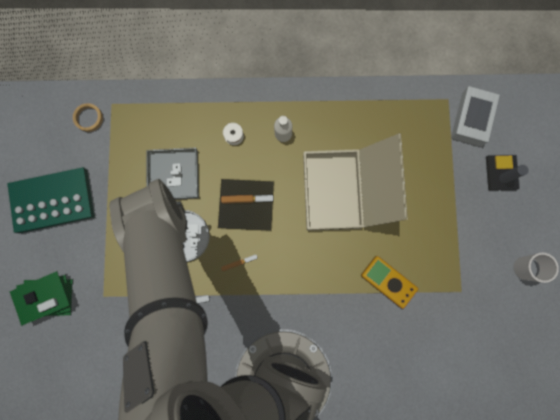

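>>> {"method": "drive_tool", "body": {"deltas": [[[0.1,0.4,-0.3,0,0,0],[0.25,0.8,-0.3,0,0,0],[0.25,0.9,-0.3,0,0,0],[0.25,0.9,-0.3,0,0,0],[0.25,0.9,-0.3,0,0,0],[0.25,0.9,-0.3,0,0,0],[0.25,0.9,-0.3,0,0,0],[0.25,0.9,-0.3,0,0,0],[0.25,0.9,-0.3,0,0,0],[0.25,0.9,-0.3,0,0,0],[0.25,0.9,-0.3,0,0,0],[0.25,0.9,-0.3,0,0,0],[0.25,0.9,-0.3,0,0,0],[0.25,0.9,-0.3,0,0,0],[0.25,0.9,0,0,0,0],[0.25,0.9,0,0,0,0],[0.25,0.9,0,0,0,0],[0.25,0.9,0,0,0,0],[0.25,0.7,0,0,0,0],[0,0,0,0,0,0]]], "claw": -1}}

```text
time: 41.22
ee_pos: [0.5741, -0.2234, 0.2726]
tool_rot: [1.0, 0.001, -0.001, 0.001]
force: [-0.9, -0.6, 0.4]
width: -0.003
```

```bash
python3 -c "
from h import *
go([.58,-.42,.26],0)
a=snap('scene','s30');b=snap('top','t30')
for n,c in (('scene',((125,234),(181,329))),('top',((402,136),(405,219)))):
  print([proj(n,[x,-.248+.173*np.cos(t),.05+.173*np.sin(t)]).round(0) for t in (1.9,2.1,2.2,2.3) for x in (.45,.688)])"
```

```text
t 41.22 tcp [ 0.5741 -0.2234  0.2726] x [ 1.     0.001 -0.002] z [-0.002 -0.002 -1.   ] F [-0.9 -0.6  0.4] w -0.003 q [-0.38  0.39  0.85  1.73 -0.31  1.17  0.57]
delta units [0.19 6.55 0.44]
heading 0.08 turn z units 0.01
[array([136., 219.]), array([193., 316.]), array([123., 230.]), array([178., 328.]), array([117., 236.]), array([171., 335.]), array([112., 242.]), array([165., 341.])]
[array([394., 219.]), array([390., 133.]), array([405., 220.]), array([400., 134.]), array([409., 220.]), array([405., 135.]), array([413., 221.]), array([408., 136.])]
```

View pics/s30.png

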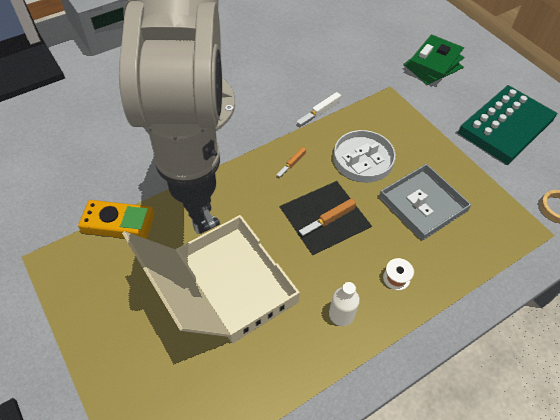

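>>> {"method": "drive_tool", "body": {"deltas": [[[0.1,0.5,0,0,0,0],[0.1,0.8,0,0,0,0],[0.1,0.8,0,0,0,0],[0.1,0.8,0,0,0,0],[0.1,0.8,0,0,0,0],[0,0.8,0,0,0,0],[0,0.8,0,0,0,0],[0,0.7,0,0,0,0],[0,0.4,0,0,0,0],[0,0,0,0,0,0],[0,0,0,0,0,0]]]}}

```text
time: 42.23
ee_pos: [0.5911, -0.4094, 0.2727]
tool_rot: [1.0, 0.003, -0.0, -0.0]
force: [-0.1, -0.4, -0.5]
width: -0.004
```

```bash
python3 -c "
from h import *
go([.58,-.42,.165],0)
a=snap('scene','s31');b=snap('top','t31')"
```

```text
t 42.23 tcp [ 0.5911 -0.4094  0.2727] x [ 1.     0.006 -0.001] z [-0.001  0.001 -1.   ] F [-0.1 -0.4 -0.5] w -0.004 q [ 0.01  0.58  0.8   1.48 -0.43  1.26  0.86]
delta units [-0.37  0.35  3.59]
heading 0.35 turn z units 0.06
```

View pics/s31.png

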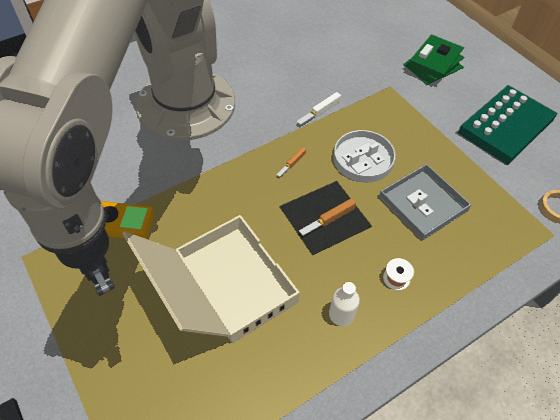

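View pics/t31.png

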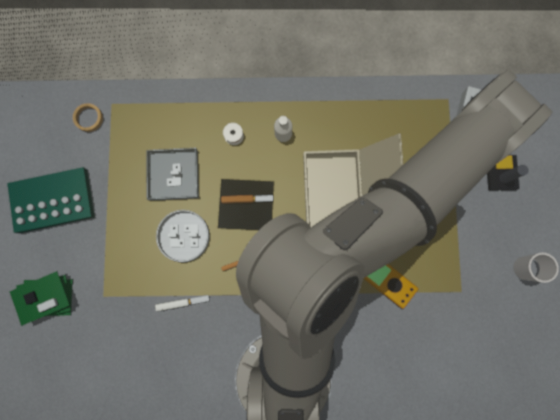

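>>> {"method": "drive_tool", "body": {"deltas": [[[-0.1,0,0.5,0,0,0],[-0.1,0,0.7,0,0,0],[-0.1,0,0.7,0,0,0],[0,0,0.7,0,0,0],[0,0,0.5,0,0,0],[0,0,0.3,0,0,0],[0,0,0,0,0,0],[0,-0.5,0,0,0,0],[0,-0.5,0,0,0,0],[0,-0.4,0,0,0,0],[0,-0.4,0,0,0,0],[0,0,0,0,0,0]]]}}

```text
time: 43.33
ee_pos: [0.583, -0.3533, 0.1715]
tool_rot: [1.0, 0.005, 0.0, -0.001]
force: [0.6, 0.3, 0.0]
width: -0.001
```

```bash
python3 -c "
from h import *
go([.58,-.266,.18],0)
a=snap('scene','s32')"
```

```text
t 43.33 tcp [ 0.583  -0.3533  0.1715] x [1.    0.009 0.001] z [ 0.001  0.001 -1.   ] F [0.6 0.3 0. ] w -0.001 q [-0.07  0.6   0.77  1.68 -0.47  1.06  0.85]
delta units [-0.07 -2.91 -0.28]
heading 0.52 turn z units 0.09
```

View pics/s32.png

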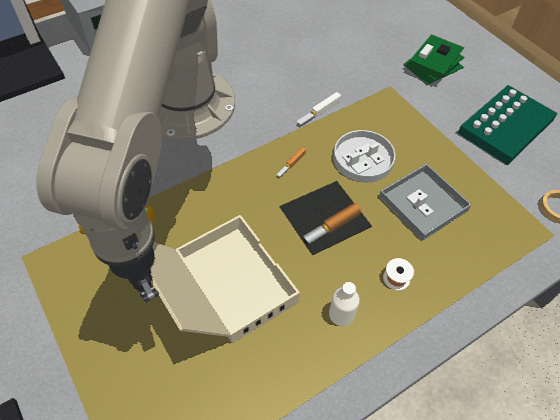

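>>> {"method": "drive_tool", "body": {"deltas": [[[0,-0.3,-0.03,0,0,0],[0,-0.3,-0.03,0,0,0],[0,-0.3,-0.03,0,0,0],[0,-0.3,-0.03,0,0,0],[0,-0.3,-0.03,0,0,0],[0,-0.3,-0.03,0,0,0],[0,-0.3,-0.03,0,0,0],[0,-0.3,-0.03,0,0,0],[0,-0.3,-0.03,0,0,0],[0,-0.3,-0.03,0,0,0],[0,0,0,0,0,0]]]}}

```text
time: 44.3
ee_pos: [0.5835, -0.2655, 0.1832]
tool_rot: [1.0, 0.004, 0.003, 0.0]
force: [0.3, -0.2, 30.7]
width: 0.004
```

```bash
python3 -c "
from h import *
go([.58,-.266,.18],0)
a=snap('scene','s33');crop(a,270,150,390,240,'s33c')"
```

```text
t 44.3 tcp [ 0.5835 -0.2655  0.1832] x [1.    0.007 0.006] z [ 0.006 -0.001 -1.   ] F [ 0.3 -0.2 30.7] w 0.004 q [-0.25  0.52  0.8   1.77 -0.43  1.03  0.72]
delta units [-0.12  0.02  0.11]
heading 0.42 turn z units 0.07
```

View pics/s33.png

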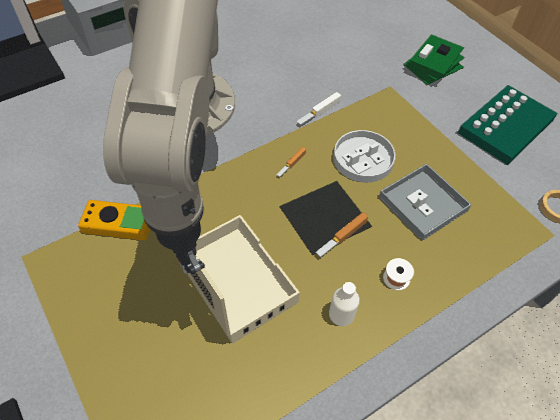

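View pics/s33c.png

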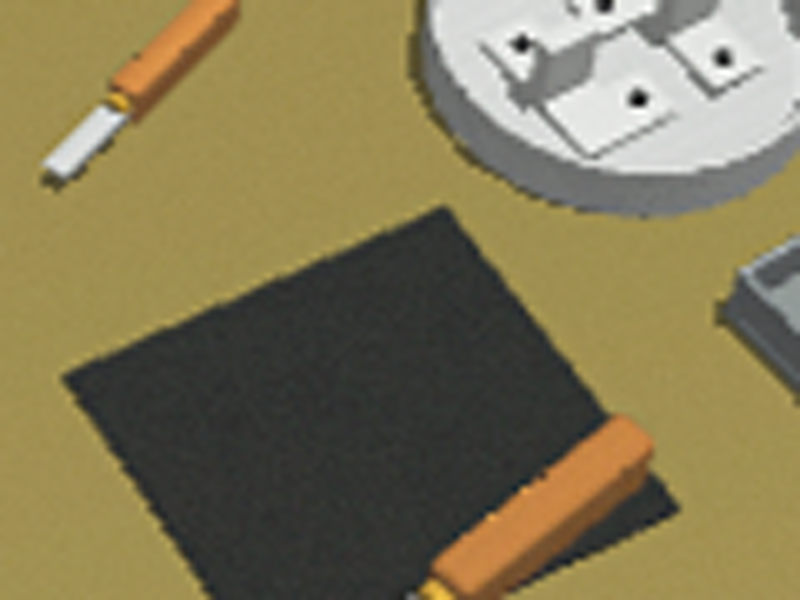

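>>> {"method": "drive_tool", "body": {"deltas": [[[0,0.05,-0.3,0,0,0],[0,0,-0.3,0,0,0],[0,0,0,0,0,0]]]}}

```text
time: 44.6
ee_pos: [0.5818, -0.2672, 0.1995]
tool_rot: [1.0, 0.003, 0.001, 0.0]
force: [0.6, -0.8, 1.1]
width: -0.0
```

```bash
python3 -c "
from h import *
go([.58,-.228,.187],0)
a=snap('scene','s34');crop(a,130,150,310,345,'s34c');snap('top','t34')"
```

```text
t 44.6 tcp [ 0.5818 -0.2672  0.1995] x [1.    0.007 0.001] z [ 0.001 -0.    -1.   ] F [ 0.6 -0.8  1.1] w -0.0 q [-0.25  0.51  0.81  1.75 -0.42  1.06  0.71]
delta units [-0.05 -1.31  0.42]
heading 0.39 turn z units 0.06
```

View pics/s34c.png

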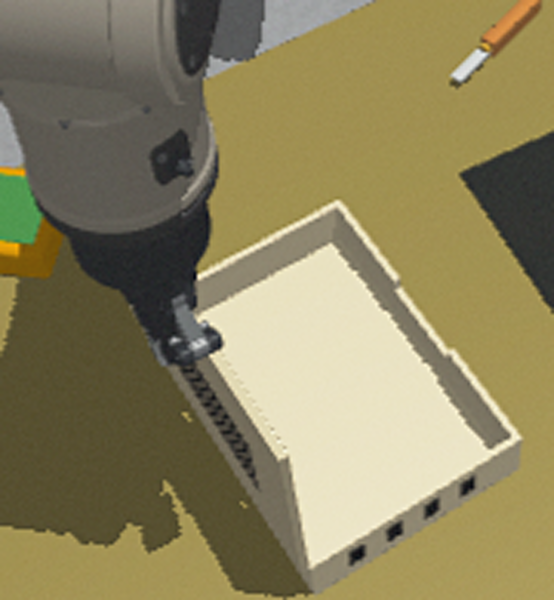

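>>> {"method": "drive_tool", "body": {"deltas": [[[0,-0.28,0.02,0,0,0],[0,-0.28,0.02,0,0,0],[0,-0.28,0.02,0,0,0],[0,-0.28,0.02,0,0,0],[0,-0.28,0.02,0,0,0],[0,-0.28,0.11,0,0,0],[0,-0.28,0.11,0,0,0],[0,-0.28,0.11,0,0,0],[0,-0.28,0.11,0,0,0],[0,-0.28,0.11,0,0,0],[0,0,0,0,0,0]]]}}

```text
time: 45.62
ee_pos: [0.5807, -0.1812, 0.1775]
tool_rot: [1.0, 0.004, -0.001, -0.0]
force: [0.1, -0.8, -1.1]
width: 0.002
```

```bash
python3 -c "
from h import *
go([.58,-.1488,.152],0)
a=snap('scene','s35');crop(a,130,150,310,345,'s35c');snap('top','t35')"
```

```text
t 45.62 tcp [ 0.5807 -0.1812  0.1775] x [ 1.     0.008 -0.001] z [-0.001  0.001 -1.   ] F [ 0.1 -0.8 -1.1] w 0.002 q [-0.41  0.48  0.81  1.85 -0.41  0.99  0.58]
delta units [-0.01 -1.08  0.85]
heading 0.48 turn z units 0.08
```

View pics/s35c.png

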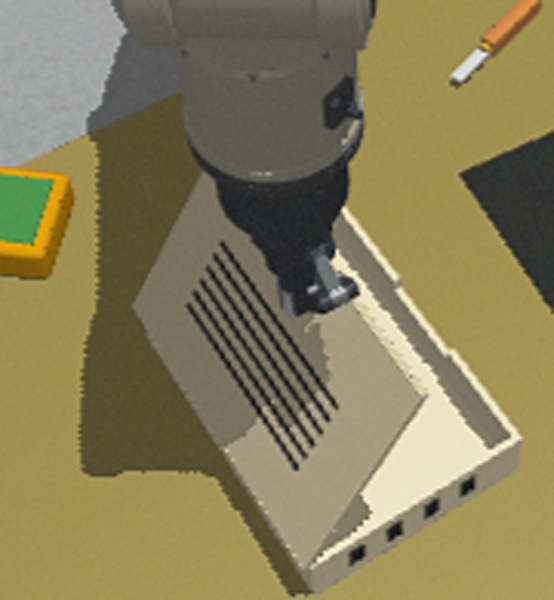

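>>> {"method": "drive_tool", "body": {"deltas": [[[0,-0.22,0.17,0,0,0],[0,-0.22,0.17,0,0,0],[0,-0.22,0.17,0,0,0],[0,-0.22,0.17,0,0,0],[0,-0.2,0.17,0,0,0],[0,-0.17,0.25,0,0,0],[0,-0.17,0.25,0,0,0],[0,-0.17,0.25,0,0,0],[0,-0.17,0.25,0,0,0],[0,-0.17,0.25,0,0,0],[0,-0.08,0.24,0,0,0],[0,-0.08,0.24,0,0,0],[0,-0.08,0.24,0,0,0],[0,-0.08,0.24,0,0,0],[0,-0.03,0.2,0,0,0],[0,-0.03,0.2,0,0,0],[0,-0.03,0.2,0,0,0],[0,0,0.1,0,0,0],[0,0,0,0,0,0]]]}}

```text
time: 47.3
ee_pos: [0.58, -0.1134, 0.065]
tool_rot: [1.0, 0.003, -0.0, 0.0]
force: [-0.3, 0.8, -0.0]
width: 0.0
```

```bash
python3 -c "
from h import *
go([.58,-.109,.057],0)
a=snap('scene','s36');crop(a,130,150,310,345,'s36c');snap('top','t36')"
```

```text
t 47.3 tcp [ 0.58   -0.1134  0.065 ] x [ 1.     0.006 -0.001] z [-0.001 -0.    -1.   ] F [-0.3  0.8 -0. ] w 0.0 q [-0.44  0.6   0.7   1.96 -0.54  0.78  0.57]
delta units [-0.   -0.15  0.27]
heading 0.36 turn z units 0.06
```

View pics/s36c.png

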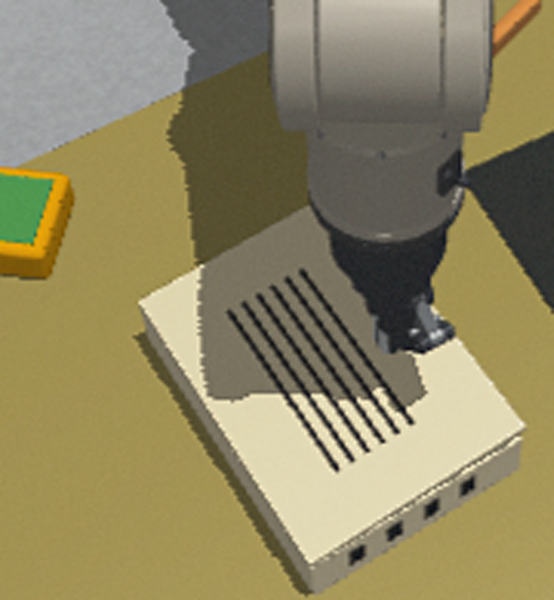

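Small gap left; press down gently in tiny steps.

>>> {"method": "drive_tool", "body": {"deltas": [[[0,0,0.08,0,0,0],[0,0,0.08,0,0,0],[0,0,0.06,0,0,0],[0,0,0,0,0,0]]]}}

```text
time: 47.73
ee_pos: [0.5803, -0.1133, 0.0588]
tool_rot: [1.0, 0.003, -0.0, 0.0]
force: [-0.2, 0.1, -0.4]
width: 0.001
```

>>> {"method": "drive_tool", "body": {"deltas": [[[0,0,0.03,0,0,0],[0,0,0.02,0,0,0],[0,0,0,0,0,0]]]}}

```text
time: 47.98
ee_pos: [0.5803, -0.1133, 0.0575]
tool_rot: [1.0, 0.003, -0.0, 0.0]
force: [0.1, 0.5, -1.1]
width: -0.0
```

>>> {"method": "drive_tool", "body": {"deltas": [[[0,0,0.02,0,0,0],[0,0,0,0,0,0]]]}}

```text
time: 48.15
ee_pos: [0.5803, -0.1134, 0.0571]
tool_rot: [1.0, 0.003, -0.0, -0.0]
force: [-0.7, 0.1, 3.8]
width: 0.0
```

>>> {"method": "drive_tool", "body": {"deltas": [[[0,0,0.02,0,0,0],[0,0,0,0,0,0]]]}}

```text
time: 48.32
ee_pos: [0.5804, -0.1134, 0.057]
tool_rot: [1.0, 0.003, 0.0, -0.0]
force: [-3.7, 2.3, 13.7]
width: 0.002
```

>>> {"method": "drive_tool", "body": {"deltas": [[[0,0,-0.4,0,0,0],[0,0,-0.7,0,0,0],[0,0,-0.8,0,0,0],[0,-0.3,-0.8,0,0,0],[0,-0.8,-0.8,0,0,0],[0,-0.8,0,0,0,0],[0,0,0,0,0,0],[0,0,0,0,0,0]]], "claw": 1}}

```text
time: 48.98
ee_pos: [0.5802, -0.0548, 0.162]
tool_rot: [1.0, 0.005, 0.0, -0.0]
force: [0.2, -1.6, 0.5]
width: 1.0
```

```bash
python3 -c "
from h import *
st()
a=snap('scene','s37');crop(a,150,150,390,330,'s37c');b=snap('top','t37');crop(b,200,150,300,225,'t37c');crop(a,280,180,400,270,'s37d')"
```

```text
t 48.98 tcp [ 0.5802 -0.0548  0.162 ] x [1.    0.009 0.001] z [ 0.001  0.001 -1.   ] F [ 0.2 -1.6  0.5] w 1.0 q [-0.64  0.46  0.81  1.92 -0.41  0.94  0.38]
```

View pics/s37c.png

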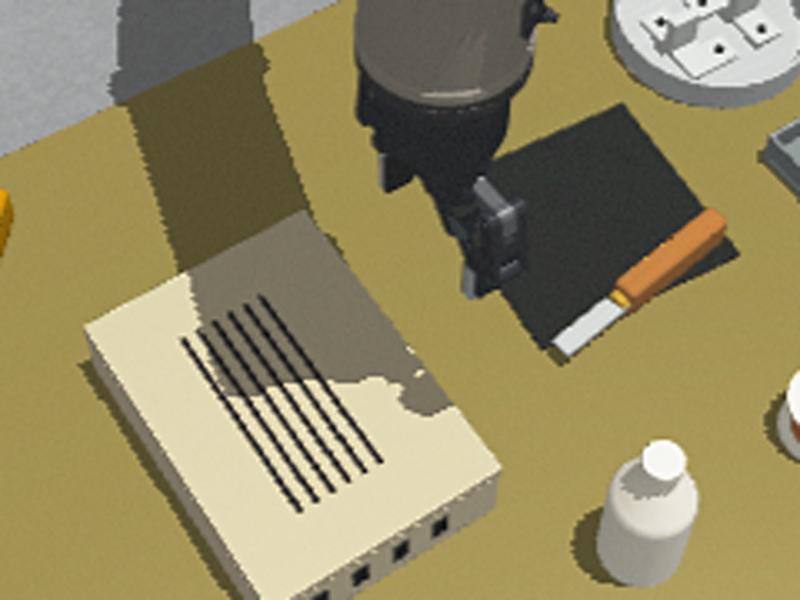

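View pics/s37d.png

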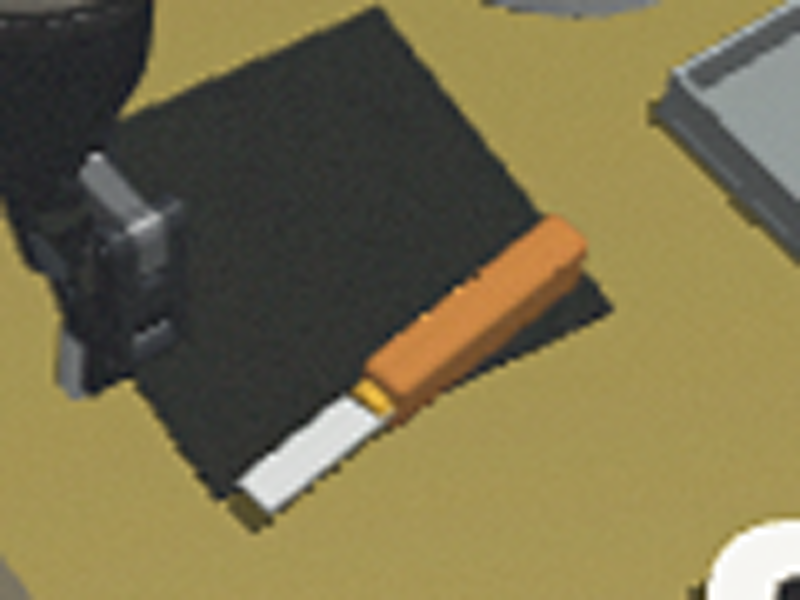

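View pics/t37c.png

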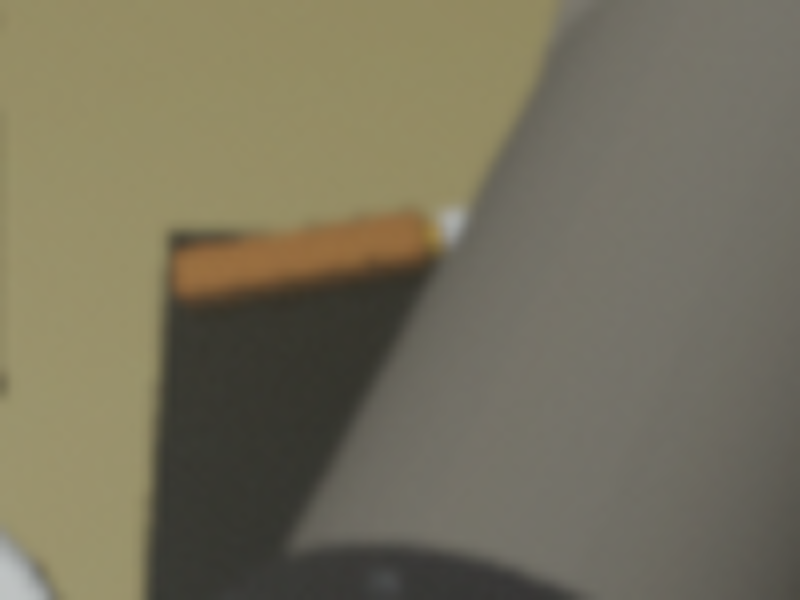

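```bash
python3 - <<'E'
from h import *
S=lambda p:(280+(p[0]+.5)/6.667-.5,180+(p[1]+.5)/6.667-.5)
T=lambda p:(200+(p[0]+.5)/8-.5,150+(p[1]+.5)/8-.5)
for n,f,L,z in (('scene',S,[(553,215),(587,248),(368,368),(408,405)],.032),('scene',S,[(238,485),(268,515)],.019),('top',T,[(173,248),(180,300),(418,212),(425,262)],.032)):
    P=np.array([onz(n,f(p),z)[:2] for p in L]); print(n,P.round(4).tolist(),P.mean(0).round(4))
go([.6,.11,.16],8)
E
```

```text
scene [[0.5842, 0.1813], [0.602, 0.1828], [0.6015, 0.0862], [0.6211, 0.089]] [0.6022 0.1348]
scene [[0.6103, 0.0258], [0.6256, 0.0277]] [0.6179 0.0268]
top [[0.6011, 0.1818], [0.5805, 0.179], [0.6141, 0.0866], [0.5942, 0.084]] [0.5975 0.1329]
t 49.08 tcp [ 0.5798 -0.0568  0.1615] x [ 1.     0.006 -0.   ] z [-0. -0. -1.] F [ 0.3 -0.6  0.9] w 1.0 q [-0.64  0.46  0.81  1.92 -0.41  0.94  0.38]
delta units [ 0.71 -5.56  0.05]
heading 0.36 turn z units -1.27
```

>>> {"method": "drive_tool", "body": {"deltas": [[[0,0,0,0,0,-0.5],[0,0,0,0,0,-0.5],[0,0,0,0,0,-0.44],[0.2,-0.6,0,0,0,0],[0.2,-0.8,0,0,0,0],[0.2,-0.8,0,0,0,0],[0.2,-0.8,0,0,0,0],[0.2,-0.8,0,0,0,0],[0.2,-0.8,0,0,0,0],[0.2,-0.7,0,0,0,0],[0.2,-0.5,0,0,0,0],[0,0,0,0,0,0],[0,0,0,0,0,0]]]}}

```text
time: 50.17
ee_pos: [0.6003, 0.1227, 0.1611]
tool_rot: [0.997, 0.079, -0.0, 0.0]
force: [-0.1, -1.0, -0.4]
width: 1.001
```

```bash
python3 - <<'E'
from h import *
go([.6015,.124,.0105],9)
a=snap('scene','s38');crop(a,270,110,420,260,'s38c')
E
```

```text
t 50.17 tcp [0.6003 0.1227 0.1611] x [ 0.988  0.157 -0.   ] z [-0.    -0.001 -1.   ] F [-0.1 -1.  -0.4] w 1.001 q [-0.87  0.49  0.75  1.85 -0.4   0.96  0.22]
delta units [ 0.05 -0.04  5.02]
heading 9.03 turn z units 0.0
```

View pics/s38c.png

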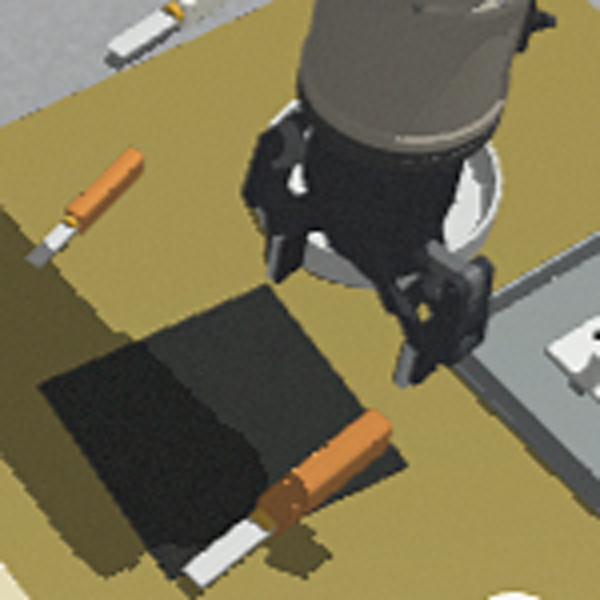

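>>> {"method": "drive_tool", "body": {"deltas": [[[0.05,0,0.5,0,0,0],[0,0,0.8,0,0,0],[0,0,0.8,0,0,0],[0,0,0.8,0,0,0],[0,0,0.8,0,0,0],[0,0,0.6,0,0,0],[0,0,0.4,0,0,0],[0,0,0.3,0,0,0],[0,0,0,0,0,0],[0,0,0,0,0,0]]], "claw": 0.4}}

```text
time: 51.05
ee_pos: [0.6018, 0.1226, 0.0116]
tool_rot: [0.997, 0.078, 0.0, 0.0]
force: [-0.1, -0.4, 0.8]
width: 0.701
```

>>> {"method": "drive_tool", "body": {"deltas": [[[0,0,0,0,0,0],[0,0,0,0,0,0],[0,0,0,0,0,0],[0,0,0,0,0,0],[0,0,0,0,0,0],[0,0,0,0,0,0],[0,0,0,0,0,0]]], "claw": -1, "force": 60}}

```text
time: 51.63
ee_pos: [0.6021, 0.1235, 0.0123]
tool_rot: [0.997, 0.079, 0.001, -0.0]
force: [-2.0, 0.2, 9.3]
width: 0.219
```

>>> {"method": "drive_tool", "body": {"deltas": [[[0,0,-0.3,0,0,0],[0,0,-0.5,0,0,0],[0,0,0,0,0,0]]]}}

```text
time: 51.88
ee_pos: [0.603, 0.1233, 0.0386]
tool_rot: [0.997, 0.078, 0.002, -0.0]
force: [1.6, 0.2, -0.6]
width: 0.22
```

```bash
python3 - <<'E'
from h import *
go([.537,.132,.036],4)
a=snap('scene','s39');crop(a,270,140,420,260,'s39c')
E
```

```text
t 51.88 tcp [0.603  0.1233 0.0386] x [0.988 0.156 0.003] z [ 0.003  0.001 -1.   ] F [ 1.6  0.2 -0.6] w 0.22 q [-0.76  0.65  0.62  1.91 -0.54  0.75  0.33]
delta units [-2.13 -0.63  0.08]
heading 8.99 turn z units 0.83
```

View pics/s39c.png

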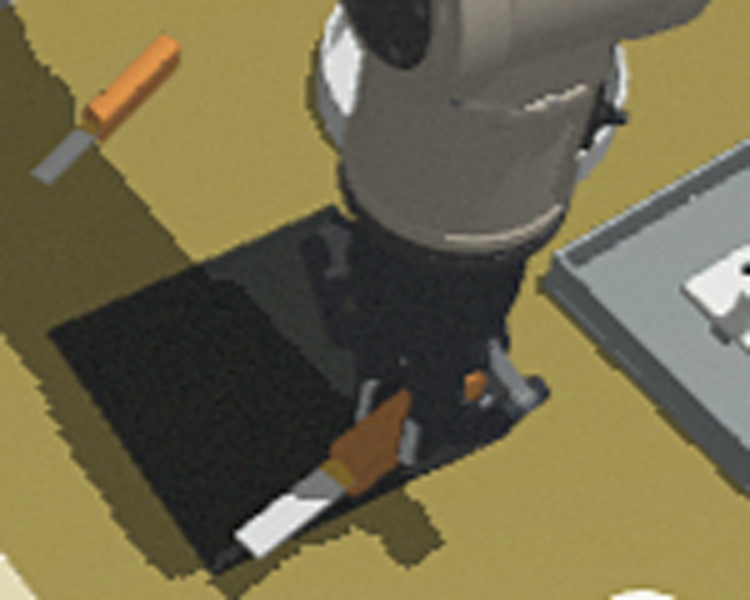

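>>> {"method": "drive_tool", "body": {"deltas": [[[0,0,0,0,0,0.5],[0,0,0,0,0,0.5],[0,0,0,0,0,0.5],[-0.4,-0.05,0,0,0,0],[-0.6,-0.06,0,0,0,0],[-0.6,-0.06,0,0,0,0],[-0.4,-0.06,0,0,0,0],[-0.27,0,0,0,0,0],[0,0,0.4,0,0,0],[0,0,0.2,0,0,0],[0,0,0.1,0,0,0],[0,0,0,0,0,0]]]}}

```text
time: 52.93
ee_pos: [0.5337, 0.1297, 0.0134]
tool_rot: [1.0, -0.0, -0.0, 0.0]
force: [-0.4, -0.1, -0.3]
width: 0.219
```

```bash
python3 - <<'E'
from h import *
go([.533,.130,.0125],0)
a=snap('scene','s40');crop(a,270,140,420,260,'s40c')
E
```

```text
t 52.93 tcp [0.5337 0.1297 0.0134] x [ 1.    -0.    -0.001] z [-0.001 -0.001 -1.   ] F [-0.4 -0.1 -0.3] w 0.219 q [-0.85  0.62  0.64  2.07 -0.61  0.64  0.2 ]
delta units [-0.02 -0.01  0.03]
heading -0.01 turn z units -0.0
```

View pics/s40c.png

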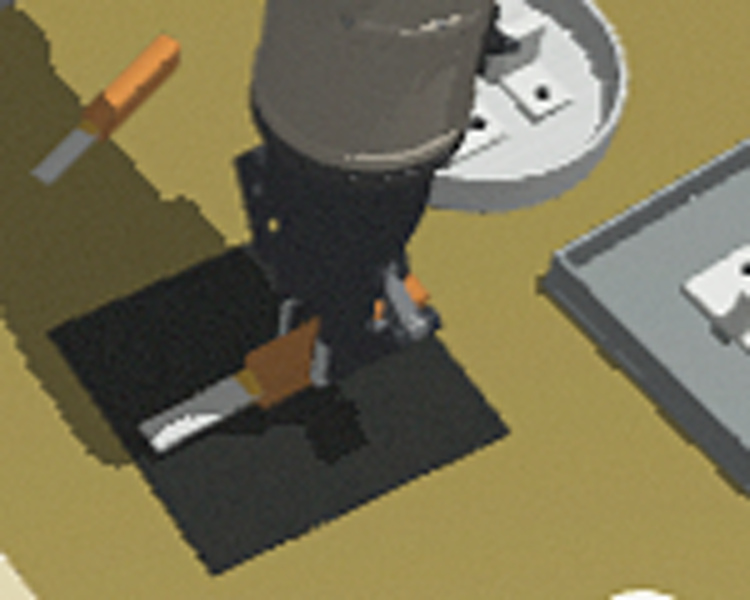

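>>> {"method": "drive_tool", "body": {"deltas": [[[0,0,0,0,0,0],[0,0,0,0,0,0],[0,0,0,0,0,0],[0,0,0,0,0,0],[0,0,-0.3,0,0,0],[0,0,-0.7,0,0,0],[0,0,-0.8,0,0,0],[0,0,-0.8,0,0,0],[0,0,-0.8,0,0,0],[0,0,-0.8,0,0,0],[0,0,-0.8,0,0,0],[0,-0.5,-0.5,0,0,0],[0,-0.9,0,0,0,0],[0,-0.9,0,0,0,0],[-0.3,-0.9,0,0,0,0],[-0.3,-0.9,0,0,0,0],[-0.3,-0.9,0,0,0,0],[-0.3,-0.9,0,0,0,0],[-0.3,-0.9,0,0,0,0],[0,0,0,0,0,0]]], "claw": 0.5}}

```text
time: 54.65
ee_pos: [0.486, 0.3399, 0.1796]
tool_rot: [1.0, 0.003, -0.0, -0.001]
force: [-1.5, -0.0, 0.0]
width: 0.752
```

>>> {"method": "drive_tool", "body": {"deltas": [[[-0.3,-0.9,0,0,0,0],[-0.3,-0.9,0,0,0,0],[-0.3,-0.9,0,0,0,0],[-0.3,-0.9,0,0,0,0],[-0.3,-0.9,0,0,0,0],[-0.3,-0.9,0,0,0,0],[-0.3,-0.9,0,0,0,0],[-0.3,-0.5,0,0,0,0],[0,0,0,0,0,0],[0,0,0,0,0,0]]]}}

```text
time: 55.48
ee_pos: [0.4159, 0.5382, 0.1795]
tool_rot: [1.0, 0.001, 0.0, 0.0]
force: [0.1, -0.3, -0.7]
width: 0.755
```

```bash
python3 - <<'E'
from h import *
st()
a=snap('scene','s41');b=snap('top','t41')
crop(a,150,120,470,345,'s41c');crop(b,100,95,420,310,'t41c')
E
```

```text
t 55.48 tcp [0.4159 0.5382 0.1795] x [1.    0.001 0.   ] z [ 0.    -0.001 -1.   ] F [ 0.1 -0.3 -0.7] w 0.755 q [-1.54  0.6   0.78  1.67 -0.46  1.07 -0.62]
```

View pics/s41c.png

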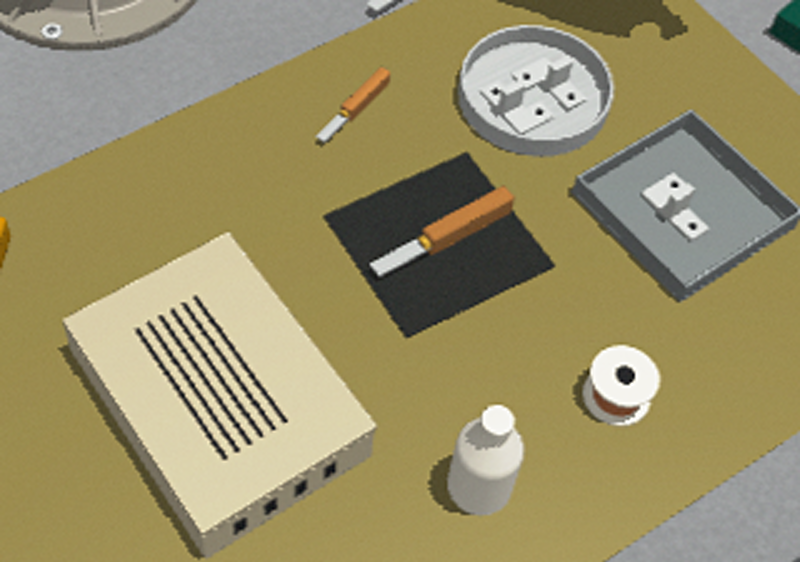

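View pics/t41c.png

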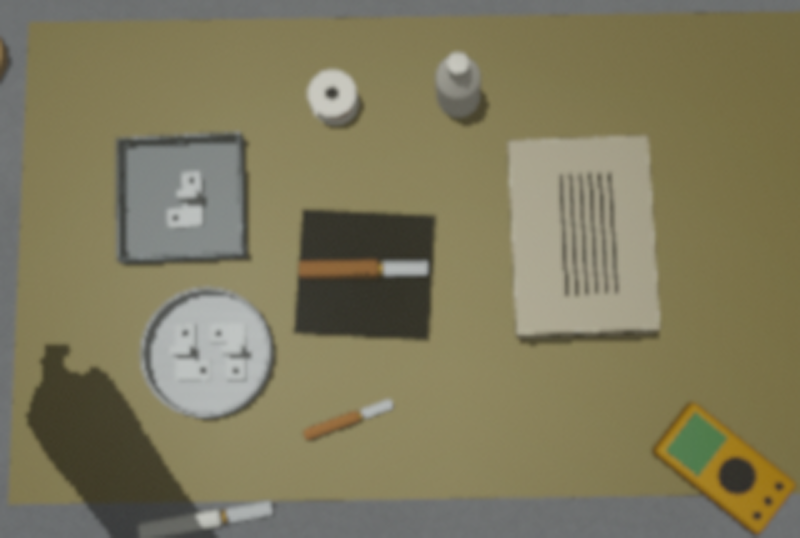

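```bash
python3 - <<'E'
from h import *
for n,r in (('scene',(170,205,310,345)),('top',(295,140,370,240))):
    a=cv2.imread(f'pics/{n}0.png').astype(int);b=cv2.imread(f"pics/{n[0]}41.png").astype(int)
    x0,y0,x1,y1=r; d=np.abs(a-b).max(2)[y0:y1,x0:x1]; print(n,'case changed px',(d>40).sum())
a=cv2.imread('pics/scene0.png').astype(int);b=cv2.imread('pics/s41.png').astype(int);d=np.abs(a-b).max(2)>50
print('bottle/spool/meter',d[270:335,325:420].sum(),d[195:245,75:160].sum())
job.sign_off()
E
```

```text
scene case changed px 106
top case changed px 0
bottle/spool/meter 0 0
the job is handed in; nothing more can be done
```

```bash
python3 - <<'E'
import cv2,numpy as np
a=cv2.imread('pics/scene0.png').astype(int);b=cv2.imread('pics/s41.png').astype(int)
d=np.abs(a-b).max(2)[205:345,170:310]>40; v,u=np.nonzero(d); print(u.min()+170,u.max()+170,v.min()+205,v.max()+205,(u+170<299).sum(), ((u+170<299)&(v+205>245)).sum())
E
```

```text
220 309 219 273 11 9
```

The job is done and handed in at about 55 s of the 210 s. I levered the cover open with the blade in the notch, to about 2.1 rad. The case held three ears: the two left-hand ones are in the round dish and the right-hand one is in the square tray. The cover is pushed shut and the pry tool is back on its mat, lying near its centre.

**Last checks:**
- **Cover:** the final pictures match the starting ones on the case. The top view showed no changed pixels. The scene view showed 106, nearly all where the pry tool lies and about 11 stray ones around the case.
- **Shutting:** the press-down ended at a fingertip height of 57 mm, with the reading rising to 13.7 N.
- **Bystanders:** no changed pixels at the bottle, spool or meter.

**Irregularities along the way:**
- **Tool slip:** the tool turned about 17° in the grip during prying. I levelled it before setting it down.
- **Hard set-down:** the first set-down briefly pressed the held tool onto the mat with a 74 N wrist reading.
- **Press on the cover:** the wrist read 31 N when I swung the cover back up past upright. Something on the gripper was probably catching the cover's edge, so I backed off. I did not see any reading over 40 N on the gripper or 120 N at the wrist.
- **Tool knocked aside:** the tool was knocked about 6 cm aside on its mat near the end. I picked it up and put it back.

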